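# Make up and lock a tea-jar delivery tray

### The arm

A 6-joint arm with a two-finger parallel gripper is mounted at the origin on the work surface. World frame = base frame: x ahead of the robot, y to its left, z up, the work surface at z = 0. Lengths are in mm, angles in rad, forces in N, time in s.
With the tool pointing down it reaches from about 350 to 975 mm from the base axis. Payload 7.1 kg.
Tool frame: the origin (TCP) lies at the very end of the fingers, on their centre line; the grasp point (between the pads) lies 19 mm behind it; x points along the fingers, y is the direction in which the jaws open and shut, and the axes are right-handed (so a half turn about x gives the same grasp; the last joint's range is limited). The gripper opens to 88 mm and grips with 3 to 60 N. Pads are 20 mm wide; open, the fingers measure 115 mm over their backs; the gripper's body (75 mm by 178 mm) begins 61 mm behind the grasp point.
Start: joints at [1.084, 0.423, 1.63, -0, 1.089, -0.019], TCP at [281.795, 557.85, 222.675] pointing down, gripper open.
Joint ranges: [-3, 3], [-0.9, 2.11], [0.09, 2.58], [-1.31, 4.45], [0.11, 2.69], [-2.54, 2.54]. Speed limits (rad/s): [2.39, 2.39, 3.01, 3.14, 3.14, 3.14].

### API

Orientations are given as a rotation vector (axis times angle).
In Python, from workcell import ctrl gives the robot as it stands. The module is installed in compiled form; this text tells all that it offers.
- The arm moves only by the tool carry_out, never from a script. Its argument "commands" is a list of rows, each a list of 6 numbers: the shift along the tool's x, y, z in m, then the turn, a rotation vector about the tool's x, y, z in degrees. In form: [[tx, ty, tz, rx, ry, rz], ...]. A call has 1 to 8 rows; each row shifts and turns the pose as measured when the row begins, along the tool's axes as they then stand; what a row does not reach is not made up. A row lasts 1/8 s, in which the tool goes at most 62.5 mm and 10.7 degrees, less where a joint would pass 70% of its speed; a pose out of reach is approached as far as the arm can. A call with a gripper value outside its range is refused whole. "grip" is the closure, from 0 (fully open) to 1 (shut), set as the call begins (left out, the last holds). The fingers move at their own pace and stop on an object; the grip force is fixed at half the most. Time passes only in rows, so rows that do not move let the fingers close. It gives the time, the measured TCP pose, the force and the opening at its end, in the units of the state.
- ctrl.get_obs(): the state, without advancing time (a new reading comes with each control period).
- ctrl.get_image(name): name is "scene" or "top" or "wrist"; returns a dict with "pixels" (420x560x3 uint8, blue, green, red), "intrinsics" (3x3 intrinsics, pixels), "dist_coeffs" ([k1, k2, p1, p2, k3] as OpenCV has them; the pictures are not rectified), "rvec" (rotation vector, rad) and "tvec" (3), from world to camera coordinates, as OpenCV has them. Camera axes: x right, y down, z forward; pixel columns grow to the right and rows downward; lengths in mm; the calibration is good to about 2 mm. A picture is of the moment at which its call begins. There is no depth.
- ctrl.close_job(): hands the job in, once; it reports no verdict.
The state is a dict: "t": time; "qpos": joint angles; "qvel": joint speeds; "joint_torque": joint torques, N m; "ee_pos": TCP position; "orientation": TCP orientation; "ft_force": force on the tool from outside, world axes, zero at the start; "moment": the same for the moment, N m; "width": finger opening in mm.
Only numpy, scipy, OpenCV 4.12 (cv2) and the standard library are available. Lean on these libraries where they do the work, as an engineer would, in place of code of your own. Each camera call takes 0.05 s, during which the arm holds its last target. There are 200 camera calls.

### The job

Make up the delivery tray: first take the book out of the tray and move the tall brown bottle out of the hold-down bar's way, standing both upright on the rubber mat, then stand all the small white-lidded glass tea jars upright in the tray. Swing the bar shut over them and lock it with the ball-lock pin: squeeze its button to draw it from its parking block, keep the button in while you push the pin fully home through the lock bracket and the bar's end, then let go so that it locks. Leave the metal tin and the blue mug standing where they are.

Things in the scene. Friction and masses are not known exactly. Their poses are not given: they have to be found in the camera images.
- tray: wooden delivery tray fixed on the counter. Origin under the centre of its trough, at counter level; y along it, x across. Trough inside 84 (x) by 256 mm (y), floor 10 mm up, walls to 55 mm; holds four jars in a row at y = -96, -32, 32, 96 mm. Hinge post at y = +165 mm, top 108 mm; lock bracket at y = -165 mm. Base plank 100 mm wide, y from -222 to +198 mm
- lock_hole (a point): centre of the mouth of the lock bracket's vertical hole, on its top face 134 mm above the counter; axes as the tray's. A fork of two level 50 x 50 mm steel lugs 8 mm thick, 18 mm apart (34 mm overall), each with a 19 mm hole; its upright is at the -y side, no higher than the top face. With the bar shut, the 21 mm hole in the bar's end lies in line between the lugs
- bar (a joint): angle of the aluminium hold-down bar about the hinge post, rad: 0 = shut against its stop (over the trough, end in the lock bracket), grows as it swings to the tray's +x side, at most 1.75. 330 mm from hinge to hole, 30 mm wide, 111 to 123 mm above the counter; stays where left, friction under 0.15 N m. At angle a it points along (sin a, -cos a) in the tray's frame
- bar_knob (a point): point on the axis of the bar's upright black knob, 90 mm from the hinge. Knob: cylinder 20 mm across, from 123 to 168 mm above the counter; this point at 146 mm. Grip or push it to swing the bar
- bar_hinge (a point): hinge axis of the bar, on the bar's top face; its axes turn with the bar
- pin: ball-lock pin upright in the parking block, 0.16 kg. Origin: centre of the underside of its flange (36 mm across, 5 mm thick); z towards the handle. Black handle 40 (x) by 26 mm (y), top at 48 mm. Shank 16 mm across, tapered tip 54 mm below the origin. Fully home the flange lies on the lock bracket's top face and the balls stand out just under its lower lug
- pin_balls (a point): point on the pin's axis, 40 mm below its origin, between its two locking balls (on the pin's +x and -x sides). They stand out to 12.5 mm from the axis, too wide for the holes, unless the button is in; then they sink into the shank
- pin_button (a joint): travel of the pin's square silver button (14 mm), m: 0 = out, 0.006 = in, flush with the handle. It stands 6 mm out of the handle's +y face, 28 mm above the pin's origin, moves along -y; spring 2 N at first, 4.5 N when in. Gripping the handle across y over the button (32 mm wide, 26 mm when squeezed) with 10 N or more holds it in and draws the balls in with it
- park: dark wooden parking block 64 x 64 mm fixed on the counter, 75 mm high, with a 19 mm through hole 34 mm long on its axis, hollow below. Origin at the centre of its underside. The pin's flange lies on its top; its balls lock it there until the button is squeezed
- book: book standing upright in the tray, 28 mm thick (x), 110 mm wide (y), 160 mm tall, 0.3 kg. Origin at the centre of its underside
- bottle: tall brown glass bottle standing on the counter just behind the tray, in the sweep of the bar: body 60 mm across up to 145 mm, neck, black cap 34 mm across up to 194 mm, 0.4 kg. Origin at the centre of its underside
- mat: black rubber mat fixed on the counter, 160 mm (x) by 200 mm (y), 3 mm thick. Origin at the centre of its underside
- jar1: round glass tea jar with a flat white lid, 57 mm across, 95 mm tall, about 0.3 kg with a heavy foot, standing on the counter; one of two to four to be loaded (None when absent). Origin at the centre of its underside, z up
- jar2: round glass tea jar with a flat white lid, 57 mm across, 95 mm tall, about 0.3 kg with a heavy foot, standing on the counter; one of two to four to be loaded (None when absent). Origin at the centre of its underside, z up
- jar3: round glass tea jar with a flat white lid, 57 mm across, 95 mm tall, about 0.3 kg with a heavy foot, standing on the counter; one of two to four to be loaded (None when absent). Origin at the centre of its underside, z up
- jar4: round glass tea jar with a flat white lid, 57 mm across, 95 mm tall, about 0.3 kg with a heavy foot, standing on the counter; one of two to four to be loaded (None when absent). Origin at the centre of its underside, z up
- tin: low round metal tin, 76 mm across, 50 mm tall, leave alone. Origin under its centre
- mug: blue mug, 80 mm across, 90 mm tall, leave alone. Origin under its centre

How it is judged:
By the outcome, as a careful person would: the job done as asked, in the order asked, and still so for the second after the job is handed in, with the robot touching nothing.
Of jar1, jar2, jar3, jar4 only 2 to 4 are there at a start; the rules pass over those that are not, and their reading is None.
At some moment in a run one of jar1, jar2, jar3, jar4 may be knocked a few centimetres aside while the robot is not near it.
It also fails if it takes over 210 s, if anything falls off the work surface, if the arm or the gripper's body presses on something with over 40 N, if the wrist force passes 120 N, or if a joint passes its speed limit or range.

## Working session

There is one attempt and no reset: what is moved stays moved. The work goes in short steps, Python scripts to look and compute and a tool call to move; the robot and the scene stay as the last step left them, time stands still between calls to the robot, and variables do not carry over. Pictures are saved under pics/ and viewed, about 12 in all and at most 16, crops included, and the job is handed in when it is done.

Besides the shell and the picture viewer there is one more tool, called after "Request:" as name(argument=value, ...), one argument or row to a line, values as JSON. carry_out: Moves the arm, as the interface text tells. Its arguments: {"type":"object","properties":{"commands":{"type":"array"},"grip":{"type":"number"}},"required":["commands"]}

```bash
mkdir -p pics
cat > h.py <<'E'
import numpy as np, cv2
from workcell import ctrl
def snap(name,fn=None):
    im=ctrl.get_image(name); 
    for k in("intrinsics","dist_coeffs","rvec","tvec"): im[k]=np.array(im[k],float)
    if fn: cv2.imwrite("pics/"+fn,np.array(im["pixels"]))
    return im
def ray(im,uv,z):
    "pixels -> world points on plane z (mm)"
    uv=np.array(uv,float).reshape(-1,1,2)
    n=cv2.undistortPoints(uv,im["intrinsics"],im["dist_coeffs"]).reshape(-1,2)
    R=cv2.Rodrigues(im["rvec"])[0]; c=-R.T@im["tvec"].ravel()
    d=np.c_[n,np.ones(len(n))]@R
    return c+d*((z-c[2])/d[:,2])[:,None]
def proj(im,P):
    return cv2.projectPoints(np.array(P,float).reshape(-1,1,3),im["rvec"],im["tvec"],im["intrinsics"],im["dist_coeffs"])[0].reshape(-1,2)
def st():
    o=ctrl.get_obs(); R=cv2.Rodrigues(np.array(o["orientation"],float))[0]
    print("t",o["t"],"pos",np.round(o["ee_pos"],1),"F",np.round(o["ft_force"],1),"w",o["width"],"q",np.round(o["qpos"],2)); print(np.round(R,3))
    return o,R
E
python3 - <<'E'
from h import *
st()
for n in("scene","top","wrist"):
    im=snap(n,n+"0.png"); R=cv2.Rodrigues(im["rvec"])[0]; print(n,-R.T@im["tvec"].ravel(),im["intrinsics"][0,0])
E
```

```text
t 0.0 pos [281.6 557.4 221.9] F [ 1.4  0.2 -1.3] w 87.99008428124222 q [ 1.08  0.42  1.63 -0.    1.09 -0.02]
[[-0.001  0.451  0.893]
 [-0.001  0.893 -0.451]
 [-1.    -0.002 -0.   ]]
scene [1077.40828353   83.93300453  974.28563846] 461.72467898762216
top [ 439.38892712   -1.7832674  1154.04566018] 444.9457181756218
wrist [207.3928565  595.2153426  383.30512591] 335.06369566423126
```

View pics/top0.png

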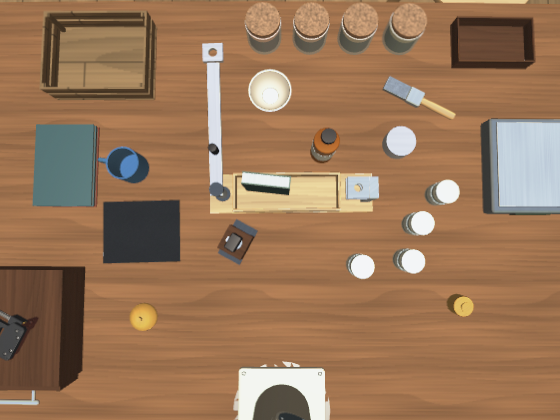

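View pics/scene0.png

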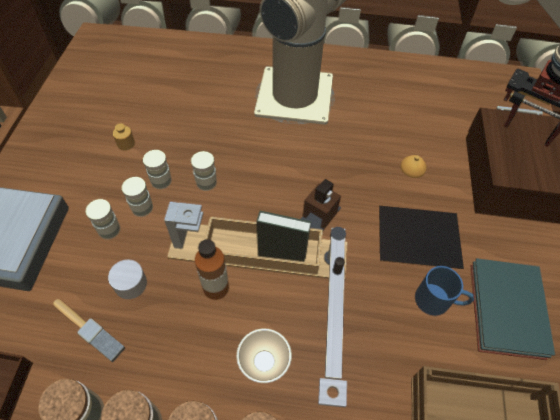

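Top view: tray at (210–372, 175–212) with book (267,183), bottle (326,145), jars (446,192), (420,223), (411,261), (362,266), pin block (237,242), mat (142,231). The bar is open, running up to (212,52). The scene view agrees, with four jars.

Run:
```python
from h import *
im=snap("top"); p=np.array(im["pixels"]); hsv=cv2.cvtColor(p,cv2.COLOR_BGR2HSV)
cv2.imwrite("pics/c1.png",cv2.resize(p[120:280,195:460],None,fx=3,fy=3,interpolation=cv2.INTER_CUBIC))
m=((hsv[...,2]>185)&(hsv[...,1]<40)).astype(np.uint8)
n,l,s,c=cv2.connectedComponentsWithStats(m)
for i in range(1,n):
    if 200<s[i,4]<3000 : print("white",s[i],c[i].round(1),ray(im,c[i],95)[0].round(1))
m=((hsv[...,2]<40)).astype(np.uint8)
n,l,s,c=cv2.connectedComponentsWithStats(m)
for i in range(1,n):
    if s[i,4]>25: print("dark",s[i],c[i].round(1),ray(im,c[i],3)[0].round(1))
```

```text
white [202  43  21  18 302] [211.8  51.6] [890.9 172.8  95. ]
white [ 207   63   15  122 1373] [214. 121.] [717.6 164.5  95. ]
white [249  69  42  43 233] [267.9  90.4] [793.8  34.5  95. ]
white [255  78  29  30 660] [269.   92.6] [788.2  31.9  95. ]
white [407  87  18  19 206] [415.1  96. ] [ 781.9 -324.2   95. ]
white [387 126  29  30 692] [400.9 140.5] [ 671.7 -287.7   95. ]
white [241 172  49  16 499] [265.2 179.5] [575.4  39.6  95. ]
white [348 176  31  23 628] [363. 187.] [ 558.4 -194.8   95. ]
white [436 180  23  23 433] [447.3 191.1] [ 549.4 -397.4   95. ]
white [411 211  24  24 438] [422.4 222.7] [ 473.4 -336.    95. ]
white [402 249  23  25 443] [412.9 261. ] [ 382.6 -311.9   95. ]
white [351 254  24  25 450] [362.2 266.3] [ 369.6 -191.3   95. ]
white [ 234  368   96   52 2893] [281.6 389. ] [85.2 -1.7 95. ]
dark [ 13 315  15   7  40] [ 19.6 317.9] [227.1 671.9   3. ]
dark [ 11 323  16  35  70] [ 18.8 338.7] [174.5 672.1   3. ]
```

View pics/c1.png

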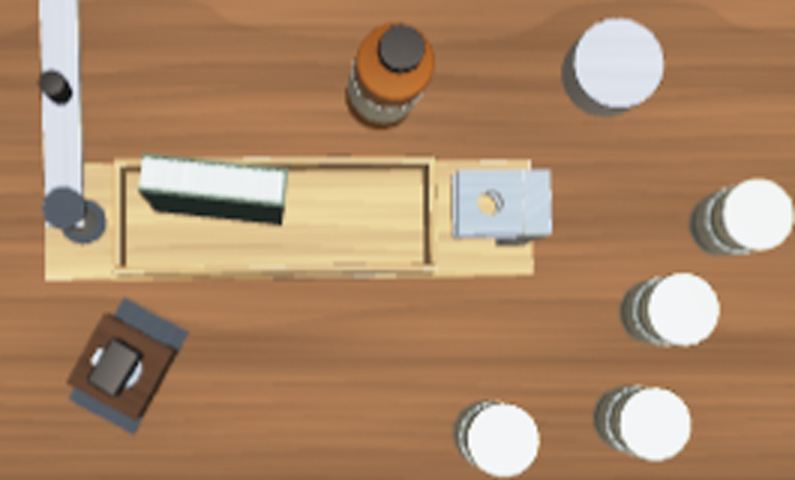

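The crop shows the lock hole at about (490,203), the book top from (141,157) to (287,205), the bottle cap at (402,48), the hinge disc at (64,208) and the knob at (52,84). The pin handle is at (116,368), turned about 28°.

Run:
```python
from h import *
im=snap("top"); 
def w(n,pts,z):
    uv=(np.array(pts,float)+.5)/3-.5+[195,120]; print(n,ray(im,uv,z)[:,:2].round(1).tolist())
w("plank corners UL..",[(45,280),(533,274),(531,161)],12)
w("trough walltop outer",[(114,158),(437,155),(436,273),(114,276)],55)
w("lockhole",[(490,203)],134); w("lugtop corners",[(455,170),(551,170),(551,237),(453,237)],134)
w("hinge?",[(64,208)],130); w("knobtop",[(50,80)],168)
w("book",[(143,157),(287,170),(285,204),(141,194)],170)
w("cap",[(402,48)],194); w("tin",[(619,63)],50)
w("pin top",[(116,368)],123); w("handle corners",[(107,339),(141,352),(124,396),(90,382)],123)
w("park top",[(122,310),(186,352),(132,412),(68,382)],75)
print("barhole",ray(im,(212.5,51.9),123)); print("mat",ray(im,[(103,202),(179,200),(181,262),(104,263)],3)[:,:2].round(1).tolist())
print("mug",ray(im,[(124,164)],90))
```

```text
plank corners UL.. [[498.7, 185.0], [505.6, -233.4], [603.3, -232.7]]
trough walltop outer [[598.1, 122.3], [601.8, -145.9], [503.6, -144.5], [500.1, 121.1]]
lockhole [[553.1, -176.1]]
lugtop corners [[578.5, -149.3], [578.9, -223.4], [527.1, -222.8], [526.7, -147.4]]
hinge? [[548.3, 151.9]]
knobtop [[640.4, 158.2]]
book [[582.4, 87.7], [573.1, -19.3], [547.7, -17.9], [554.7, 88.9]]
cap [[659.9, -102.5]]
tin [[681.2, -300.0]]
pin top [[425.4, 111.1]]
handle corners [[447.6, 118.3], [437.7, 92.0], [403.9, 104.7], [414.5, 131.0]]
park top [[471.5, 112.1], [437.8, 60.0], [389.5, 103.1], [413.3, 154.9]]
barhole [[878.16298767 166.58336111 123.        ]]
mat [[526.7, 465.1], [532.7, 266.8], [372.6, 258.4], [368.9, 457.5]]
mug [[612.47720024 381.77634881  90.        ]]
```

Request:
carry_out(
  commands=[
    [-0.01,0,0,9.7,0,0],
    [-0.01,0,0,9.7,0,0],
    [-0.01,0,0,9.7,0,0],
    [-0.01,0,0,9.7,0,0],
    [-0.01,0,0,9.7,0,0],
    [-0.01,0,0,9.7,0,0],
    [0,0,0,9.7,0,0],
    [0,0,0,0,0,0],
  ],
  grip=0,
)

```text
t: 1.25
ee_pos: [281.2, 556.8, 282.8]
orientation: [1.293, 1.149, -1.299]
ft_force: [0.7, -0.2, -0.3]
width: 88.0
```

```bash
cat >> h.py <<'E'
def go(x,y,z,yaw=None):
    "print tool-frame shift to world target (translation only, m) and tool-x turn to jaw yaw (deg)"
    o,R=st(); d=R.T@(np.array([x,y,z])-np.array(o["ee_pos"])); a=np.degrees(np.arctan2(R[1,1],R[0,1]))
    print("shift",(d/1000).round(4),"jaw yaw",a.round(1), "" if yaw is None else "turn %.1f"%((a-yaw+90)%180-90))
E
python3 -c "
from h import *
go(564.5,35,275,-5)"
```

```text
t 1.25 pos [281.2 556.8 282.8] F [ 0.7 -0.2 -0.3] w 87.98232970040104 q [1.08 0.36 1.57 0.   1.21 1.2 ]
[[-0.002  0.993 -0.119]
 [-0.003 -0.119 -0.993]
 [-1.    -0.001  0.003]]
shift [0.009  0.3432 0.4845] jaw yaw -6.8 turn -1.8
```

Request:
carry_out(
  commands=[
    [0,0.034,0.0485,0,0,0],
    [0,0.034,0.0485,0,0,0],
    [0,0.034,0.0485,0,0,0],
    [0,0.034,0.0485,0,0,0],
    [0,0.034,0.0485,0,0,0],
    [0,0.034,0.0485,0,0,0],
    [0,0.034,0.0485,0,0,0],
    [0,0.034,0.0485,-1.8,0,0],
  ],
)

```text
t: 2.25
ee_pos: [516.8, 134.3, 282.9]
orientation: [1.24, 1.186, -1.244]
ft_force: [1.6, 0.6, -0.6]
width: 87.7
```

Request:
carry_out(
  commands=[
    [0,0.034,0.0485,0,0,0],
    [0,0.034,0.0485,0,0,0],
    [0,0,0,0,0,0],
  ],
)

```text
t: 2.62
ee_pos: [583.6, 27.4, 282.9]
orientation: [1.235, 1.189, -1.237]
ft_force: [0.3, 0.4, 0.1]
width: 87.5
```

```bash
python3 -c "
from h import *
go(564.5,35,130,-5); im=snap('wrist','w1.png'); print(proj(im,[[582,88,170],[573,-19,170],[548,-18,170],[555,88,170]]).round())"
```

```text
t 2.625 pos [583.6  27.4 282.9] F [0.3 0.4 0.1] w 87.49352279060243 q [ 0.03  0.3   1.67 -0.    1.18  0.07]
[[ 0.     0.999 -0.037]
 [-0.002 -0.037 -0.999]
 [-1.     0.     0.002]]
shift [ 0.1528 -0.0195 -0.0072] jaw yaw -2.1 turn 2.9
[[275. 131.]
 [270. 252.]
 [242. 252.]
 [242. 132.]]
```

View pics/w1.png

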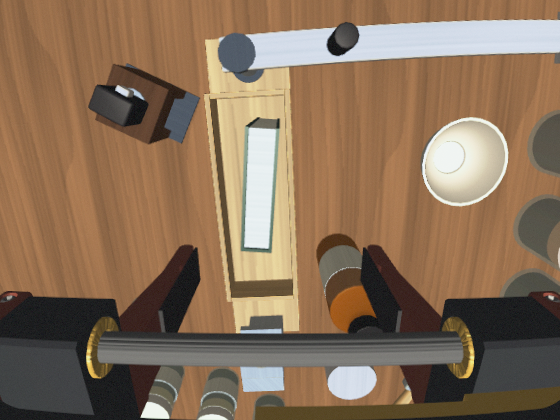

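The wrist view shows the book top at (243–279, 125–251), within a few pixels of the prediction, so I'll go down on it.

Request:
carry_out(
  commands=[
    [0,-0.0195,-0.0075,2.9,0,0],
    [0,0,0,0,0,0],
    [0.05,0,0,0,0,0],
    [0.05,0,0,0,0,0],
    [0.03,0,0,0,0,0],
    [0.02,0,0,0,0,0],
    [0,0,0,0,0,0],
  ],
)

```text
t: 3.55
ee_pos: [563.8, 43.7, 130.0]
orientation: [1.256, 1.176, -1.253]
ft_force: [-1.0, -0.5, -1.2]
width: 87.5
```

Request:
carry_out(
  commands=[
    [0,0,0,0,0,0],
    [0,0,0,0,0,0],
    [0,0,0,0,0,0],
    [0,0,0,0,0,0],
    [0,0,0,0,0,0],
  ],
  grip=1,
)

```text
t: 4.18
ee_pos: [566.2, 44.7, 133.8]
orientation: [1.257, 1.173, -1.245]
ft_force: [-0.2, -0.3, -0.2]
width: 41.5
```

Request:
carry_out(
  commands=[
    [0,0,0,0,0,0],
    [0,0,0,0,0,0],
    [0,0,0,0,0,0],
    [0,0,0,0,0,0],
  ],
)

```text
t: 4.68
ee_pos: [566.2, 44.6, 133.9]
orientation: [1.257, 1.173, -1.246]
ft_force: [-0.6, 0.1, 0.9]
width: 28.4
```

Request:
carry_out(
  commands=[
    [-0.03,0,0,0,0,0],
    [-0.05,0,0,0,0,0],
    [-0.05,0,0,0,0,0],
    [-0.05,0,0,0,0,0],
    [-0.02,0,0,0,0,0],
    [0,0,0,0,0,0],
  ],
)

```text
t: 5.42
ee_pos: [561.8, 44.4, 335.6]
orientation: [1.253, 1.179, -1.253]
ft_force: [0.2, 0.6, -2.8]
width: 28.1
```

```bash
python3 -c "
from h import *
go(408,365,330,0)"
```

```text
t 5.425 pos [561.8  44.4 335.6] F [ 0.2  0.6 -2.8] w 28.129252325967837 q [ 0.06  0.22  1.65 -0.    1.27  0.12]
[[ 0.001  0.998 -0.06 ]
 [-0.001 -0.06  -0.998]
 [-1.     0.001  0.001]]
shift [ 0.0051 -0.1727 -0.3109] jaw yaw -3.4 turn -3.4
```

Request:
carry_out(
  commands=[
    [0,-0.024,-0.0425,-0.4,0,0],
    [0,-0.024,-0.0425,-0.4,0,0],
    [0,-0.024,-0.0425,-0.4,0,0],
    [0,-0.024,-0.0425,-0.4,0,0],
    [0,-0.024,-0.0425,-0.4,0,0],
    [0,-0.024,-0.0425,-0.4,0,0],
    [0,-0.024,-0.0425,-0.4,0,0],
    [0,0,0,0,0,0],
  ],
)

```text
t: 6.42
ee_pos: [395.6, 353.5, 319.3]
orientation: [1.201, 1.208, -1.237]
ft_force: [0.9, -1.5, -3.8]
width: 28.0
```

```bash
python3 -c "
from h import *
go(408,365,127,0)"
```

```text
t 6.425 pos [395.6 353.5 319.3] F [ 0.9 -1.5 -3.8] w 28.029180664704484 q [0.7  0.19 1.72 0.   1.25 0.72]
[[-0.018  1.    -0.012]
 [-0.011 -0.013 -1.   ]
 [-1.    -0.018  0.011]]
shift [ 0.1919  0.0157 -0.0139] jaw yaw -0.7 turn -0.7
```

Request:
carry_out(
  commands=[
    [0.03,0.0157,-0.0139,0,0.6,1.0],
    [0.05,0,0,0,0,0],
    [0.05,0,0,0,0,0],
    [0.03,0,0,0,0,0],
    [0,0,0,0,0,0],
  ],
)

```text
t: 7.05
ee_pos: [410.4, 361.1, 148.6]
orientation: [1.21, 1.201, -1.226]
ft_force: [-0.3, -0.1, -2.8]
width: 27.8
```

```bash
sed -i 's/^    print("shift",(d/    e=R.T@np.array([0,0,-1.]); print("level ry rz",np.degrees([-e[2],e[1]]).round(2)); print("shift",(d/' h.py; python3 -c "
from h import *
go(408,365,127,0)"
```

```text
t 7.05 pos [410.4 361.1 148.6] F [-0.3 -0.1 -2.8] w 27.828856163946092 q [ 0.7   0.41  1.85 -0.    0.89  0.72]
[[-0.005  1.    -0.013]
 [-0.008 -0.013 -1.   ]
 [-1.    -0.005  0.008]]
level ry rz [0.46 0.29]
shift [ 0.0216 -0.0024 -0.004 ] jaw yaw -0.7 turn -0.7
```

Request:
carry_out(
  commands=[
    [0.016,0,0,0,0.4,0.2],
    [0.004,0,0,0,0,0],
    [0,0,0,0,0,0],
  ],
)

```text
t: 7.42
ee_pos: [412.3, 360.4, 130.2]
orientation: [1.22, 1.202, -1.22]
ft_force: [0.3, 0.5, -2.0]
width: 28.0
```

Request:
carry_out(
  commands=[
    [0.003,0,0,0,0,0],
    [0,0,0,0,0,0],
  ],
)

```text
t: 7.68
ee_pos: [413.3, 361.0, 128.9]
orientation: [1.222, 1.202, -1.217]
ft_force: [-1.2, -0.9, -2.0]
width: 28.1
```

Request:
carry_out(
  commands=[
    [0.004,0,0,0,0,0],
    [0,0,0,0,0,0],
  ],
)

```text
t: 7.92
ee_pos: [414.6, 361.6, 127.6]
orientation: [1.225, 1.201, -1.214]
ft_force: [-0.7, -0.3, -3.3]
width: 27.9
```

Request:
carry_out(
  commands=[
    [0.003,0,0,0,0,0],
    [0,0,0,0,0,0],
  ],
)

```text
t: 8.18
ee_pos: [415.5, 362.1, 127.3]
orientation: [1.226, 1.2, -1.212]
ft_force: [1.3, -0.3, -2.8]
width: 27.9
```

Request:
carry_out(
  commands=[
    [0.004,-0.001,0,0,0,0],
    [0.004,-0.001,0,0,0,0],
  ],
)

```text
t: 8.43
ee_pos: [416.5, 363.1, 126.2]
orientation: [1.23, 1.198, -1.207]
ft_force: [-6.7, -12.7, 45.8]
width: 28.4
```

```bash
python3 -c "
from h import *
go(414,361,124,0)
im=snap('scene','s1.png')"
```

```text
t 8.425 pos [416.5 363.1 126.2] F [ -6.7 -12.7  45.8] w 28.400605132767772 q [ 0.7   0.45  1.87 -0.    0.82  0.71]
[[ 0.013  1.    -0.013]
 [ 0.006 -0.013 -1.   ]
 [-1.     0.013 -0.006]]
level ry rz [-0.37 -0.72]
shift [ 0.0022 -0.0025  0.0022] jaw yaw -0.8 turn -0.8
```

View pics/s1.png

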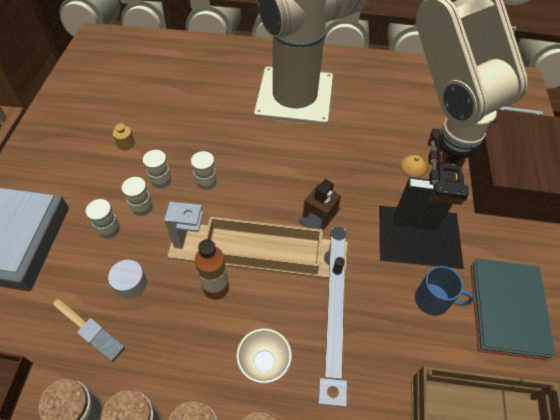

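Book is on the mat (45 N contact); the scene view shows it upright. I'll relax the pressure and release.

Request:
carry_out(
  commands=[
    [-0.002,0,0,0,0,0],
    [-0.001,0,0,0,0,0],
  ],
)

```text
t: 8.72
ee_pos: [416.7, 363.3, 129.8]
orientation: [1.231, 1.198, -1.205]
ft_force: [0.5, -0.2, -3.4]
width: 28.3
```

Request:
carry_out(
  commands=[
    [0,0,0,0,0,0],
    [0,0,0,0,0,0],
    [0,0,0,0,0,0],
    [0,0,0,0,0,0],
  ],
  grip=0.2,
)

```text
t: 9.22
ee_pos: [416.4, 363.4, 128.6]
orientation: [1.23, 1.198, -1.206]
ft_force: [-0.2, -0.0, -0.5]
width: 64.3
```

Request:
carry_out(
  commands=[
    [-0.04,0,0,0,0,0],
    [-0.05,0,0,0,0,0],
    [-0.05,0,0,0,0,0],
    [-0.03,0,0,0,0,0],
    [0,0,0,0,0,0],
  ],
  grip=0,
)

```text
t: 9.85
ee_pos: [413.9, 362.0, 302.6]
orientation: [1.228, 1.199, -1.208]
ft_force: [-0.1, -0.8, -0.7]
width: 87.8
```

```bash
python3 -c "
from h import *
go(660,-103,300,0)"
```

```text
t 9.85 pos [413.9 362.  302.6] F [-0.1 -0.8 -0.7] w 87.75910290663624 q [ 0.7   0.22  1.72 -0.    1.18  0.71]
[[ 0.011  1.    -0.013]
 [ 0.005 -0.013 -1.   ]
 [-1.     0.011 -0.005]]
level ry rz [-0.3  -0.63]
shift [0.003  0.2521 0.4618] jaw yaw -0.8 turn -0.8
```

Request:
carry_out(
  commands=[
    [0,0.028,0.0513,0,-0.3,-0.6],
    [0,0.028,0.0513,0,0,0],
    [0,0.028,0.0513,0,0,0],
    [0,0.028,0.0513,0,0,0],
    [0,0.028,0.0513,0,0,0],
    [0,0.028,0.0513,0,0,0],
    [0,0.028,0.0513,0,0,0],
    [0,0.028,0.0513,0,0,0],
  ],
)

```text
t: 10.85
ee_pos: [633.9, -60.2, 288.6]
orientation: [1.205, 1.217, -1.224]
ft_force: [0.5, 0.4, 0.3]
width: 87.8
```

Request:
carry_out(
  commands=[
    [0,0.026,0.045,0,0,0],
    [0,0,0,0,0,0],
  ],
)

```text
t: 11.1
ee_pos: [660.0, -110.5, 283.2]
orientation: [1.206, 1.219, -1.231]
ft_force: [-0.2, 0.5, 0.0]
width: 87.6
```

```bash
python3 -c "
from h import *
go(660,-103,120,0)
im=snap('top','t2.png'); p=np.array(im['pixels'])
cv2.imwrite('pics/t2.png',cv2.resize(p[120:280,90:400],None,fx=2.5,fy=2.5,interpolation=cv2.INTER_CUBIC))"
```

```text
t 11.1 pos [ 660.  -110.5  283.2] F [-0.2  0.5  0. ] w 87.61336704489914 q [-0.18  0.44  1.46 -0.    1.26 -0.17]
[[-0.02   1.    -0.009]
 [-0.001 -0.009 -1.   ]
 [-1.    -0.02   0.001]]
level ry rz [0.04 1.13]
shift [ 0.1632  0.0032 -0.0076] jaw yaw -0.5 turn -0.5
```

View pics/t2.png

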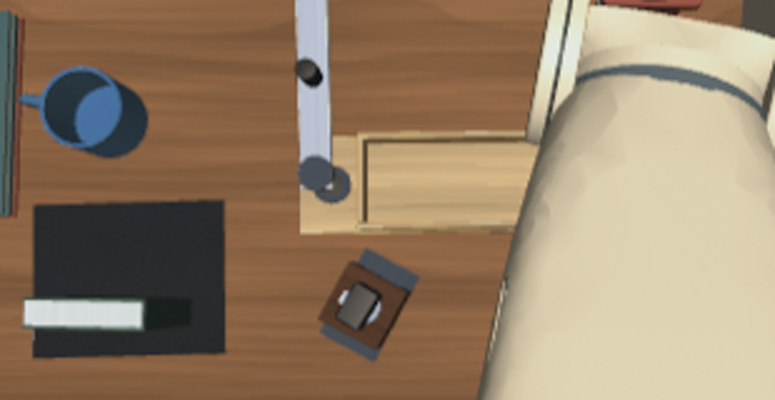

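Book stands wholly on the mat. Now the bottle.

Request:
carry_out(
  commands=[
    [0,0.003,-0.0075,0,0,1.1],
    [0.02,0,0,0,0,0],
    [0.05,0,0,0,0,0],
    [0.05,0,0,0,0,0],
    [0.035,0,0,0,0,0],
    [0,0,0,0,0,0],
  ],
)

```text
t: 11.9
ee_pos: [659.0, -89.0, 123.9]
orientation: [1.21, 1.211, -1.206]
ft_force: [0.6, 0.7, 1.5]
width: 87.6
```

```bash
python3 -c "
from h import *
go(660,-103,122,0)"
```

```text
t 11.9 pos [659.  -89.  123.9] F [0.6 0.7 1.5] w 87.5564728774098 q [-0.15  0.59  1.6   0.    0.95 -0.16]
[[ 0.001  1.     0.002]
 [ 0.002  0.002 -1.   ]
 [-1.     0.001 -0.002]]
level ry rz [-0.12 -0.08]
shift [0.0019 0.001  0.0141] jaw yaw 0.1 turn 0.1
```

Request:
carry_out(
  commands=[
    [0,0.001,0.013,0,0,0],
    [0,0,0,0,0,0],
  ],
)

```text
t: 12.15
ee_pos: [661.6, -101.2, 127.2]
orientation: [1.21, 1.208, -1.201]
ft_force: [0.5, -0.4, 0.8]
width: 87.8
```

Request:
carry_out(
  commands=[
    [0,0,0,0,0,0],
    [0,0,0,0,0,0],
    [0,0,0,0,0,0],
    [0,0,0,0,0,0],
    [0,0,0,0,0,0],
  ],
  grip=1,
)

```text
t: 12.78
ee_pos: [663.0, -101.8, 130.5]
orientation: [1.212, 1.204, -1.199]
ft_force: [-0.1, 0.7, -1.1]
width: 59.3
```

Grip sits a little high on the body; I'll regrip lower.

Request:
carry_out(
  commands=[
    [0,0,0,0,0,0],
    [0.006,-0.002,0,0,0,0],
    [0.008,0,0,0,0,0],
  ],
  grip=0.1,
)

```text
t: 13.15
ee_pos: [661.4, -101.8, 116.0]
orientation: [1.213, 1.203, -1.198]
ft_force: [0.3, -0.9, -1.0]
width: 78.7
```

Request:
carry_out(
  commands=[
    [0.001,0,0,0,0,0],
    [0.001,0,0,0,0,0],
    [0.001,0,0,0,0,0],
    [0.001,0,0,0,0,0],
    [0.001,0,0,0,0,0],
    [0,0,0,0,0,0],
  ],
  grip=1,
)

```text
t: 13.9
ee_pos: [660.8, -101.7, 112.4]
orientation: [1.212, 1.205, -1.2]
ft_force: [-0.7, 0.4, -2.6]
width: 60.0
```

Request:
carry_out(
  commands=[
    [-0.02,0,0,0,0,0],
    [-0.05,0,0,0,0,0],
    [-0.05,0,0,0,0,0],
    [-0.05,0,0,0,0,0],
    [-0.01,0,0,0,0,0],
    [0,0,0,0,0,0],
  ],
)

```text
t: 14.65
ee_pos: [657.4, -101.6, 297.8]
orientation: [1.21, 1.208, -1.202]
ft_force: [-0.7, -1.0, -3.6]
width: 59.9
```

```bash
python3 -c "
from h import *
go(488,345,300,0)"
```

```text
t 14.65 pos [ 657.4 -101.6  297.8] F [-0.7 -1.  -3.6] w 59.85534793499256 q [-0.17  0.41  1.47  0.    1.26 -0.18]
[[ 0.005  1.     0.003]
 [ 0.002  0.003 -1.   ]
 [-1.     0.005 -0.002]]
level ry rz [-0.1  -0.28]
shift [-0.0023 -0.1679 -0.4472] jaw yaw 0.2 turn 0.2
```

Request:
carry_out(
  commands=[
    [-0.004,-0.0187,-0.0497,0,0,0],
    [-0.003,-0.0187,-0.0497,0,0,0],
    [-0.002,-0.0187,-0.0497,0,0,0],
    [-0.002,-0.0187,-0.0497,0,0,0],
    [-0.002,-0.0187,-0.0497,0,0,0],
    [-0.002,-0.0187,-0.0497,0,0,0],
    [-0.002,-0.0187,-0.0497,0,0,0],
    [-0.002,-0.0187,-0.0497,0,0,0],
  ],
)

```text
t: 15.65
ee_pos: [494.9, 301.7, 295.9]
orientation: [1.196, 1.222, -1.234]
ft_force: [0.9, -0.3, -3.9]
width: 59.2
```

Request:
carry_out(
  commands=[
    [0,-0.012,-0.035,0,0,0],
    [0,0,0,0,0,0],
  ],
)

```text
t: 15.9
ee_pos: [478.8, 339.7, 290.5]
orientation: [1.186, 1.227, -1.238]
ft_force: [-0.3, -0.5, -3.5]
width: 59.8
```

```bash
python3 -c "
from h import *
go(488,345,116,0)"
```

```text
t 15.9 pos [478.8 339.7 290.5] F [-0.3 -0.5 -3.5] w 59.83663058061324 q [0.59 0.31 1.63 0.01 1.23 0.59]
[[-0.033  0.999  0.001]
 [-0.01   0.001 -1.   ]
 [-0.999 -0.033  0.01 ]]
level ry rz [0.55 1.89]
shift [ 0.174   0.015  -0.0069] jaw yaw 0.0 turn 0.0
```

Request:
carry_out(
  commands=[
    [0,0.013,0,0,0.5,1.8],
    [0.04,0,0,0,0,0],
    [0.05,0,0,0,0,0],
    [0.04,0,0,0,0,0],
    [0.015,0,0,0,0,0],
    [0,0,0,0,0,0],
  ],
)

```text
t: 16.65
ee_pos: [496.4, 332.8, 137.1]
orientation: [1.212, 1.203, -1.213]
ft_force: [0.8, 0.1, -2.9]
width: 60.0
```

```bash
python3 -c "
from h import *
go(488,345,115,0)"
```

```text
t 16.65 pos [496.4 332.8 137.1] F [ 0.8  0.1 -2.9] w 60.0029353007466 q [ 0.57  0.49  1.75 -0.01  0.9   0.58]
[[ 0.002  1.    -0.005]
 [-0.003 -0.005 -1.   ]
 [-1.     0.002  0.003]]
level ry rz [ 0.18 -0.14]
shift [ 0.022  -0.0086 -0.0122] jaw yaw -0.3 turn -0.3
```

Request:
carry_out(
  commands=[
    [0.01,-0.011,-0.008,0,0,0],
    [0.008,0,0,0,0,0],
    [0,0,0,0,0,0],
  ],
)

```text
t: 17.02
ee_pos: [487.0, 342.5, 121.2]
orientation: [1.217, 1.201, -1.207]
ft_force: [0.4, -0.9, -4.7]
width: 59.7
```

Request:
carry_out(
  commands=[
    [0.003,0,0,0,0,0],
    [0.002,0,0,0,0,0],
  ],
)

```text
t: 17.27
ee_pos: [487.6, 343.2, 117.1]
orientation: [1.218, 1.201, -1.205]
ft_force: [0.0, 0.6, -3.7]
width: 59.7
```

Request:
carry_out(
  commands=[
    [0.002,0,0,0,0,0],
    [0.002,0,0,0,0,0],
  ],
)

```text
t: 17.52
ee_pos: [488.2, 343.4, 115.3]
orientation: [1.219, 1.201, -1.205]
ft_force: [-7.1, -4.9, 26.2]
width: 59.8
```

Request:
carry_out(
  commands=[
    [0.002,0,0,0,0,0],
  ],
)

```text
t: 17.65
ee_pos: [488.2, 343.4, 115.4]
orientation: [1.219, 1.201, -1.205]
ft_force: [-5.5, -4.2, 16.2]
width: 59.7
```

Contact. Release and lift clear of the cap, then head to the jars.

Request:
carry_out(
  commands=[
    [-0.001,0,0,0,0,0],
    [0.0005,0,0,0,0,0],
    [0.0005,0,0,0,0,0],
    [0,0,0,0,0,0],
  ],
  grip=0,
)

```text
t: 18.15
ee_pos: [489.7, 344.1, 116.9]
orientation: [1.222, 1.2, -1.202]
ft_force: [-0.3, -0.2, -0.2]
width: 87.6
```

Request:
carry_out(
  commands=[
    [-0.02,0,0,0,0,0],
    [-0.05,0,0,0,0,0],
    [-0.05,0,0,0,0,0],
    [-0.05,0,0,0,0,0],
    [0,0,0,0,0,0],
  ],
)

```text
t: 18.77
ee_pos: [487.2, 343.3, 290.1]
orientation: [1.219, 1.201, -1.205]
ft_force: [-0.8, -0.1, -0.3]
width: 87.3
```

```bash
cat >> h.py <<'E'
def jars():
    im=snap("top"); p=np.array(im["pixels"]); hsv=cv2.cvtColor(p,cv2.COLOR_BGR2HSV)
    n,l,s,c=cv2.connectedComponentsWithStats(((hsv[...,2]>185)&(hsv[...,1]<40)).astype(np.uint8))
    for i in range(1,n):
        if 250<s[i,4]<800: print("white",s[i],ray(im,c[i],95)[0,:2].round(1),"z105",ray(im,c[i],105)[0,:2].round(1))
    return im
E
python3 -c "
from h import *
jars()
go(370,-191,250,0)"
```

```text
white [202  43  21  18 304] [891. 173.] z105 [886.8 171.3]
white [255  79  29  29 640] [788.2  31.6] z105 [784.9  31.3]
white [387 126  29  30 691] [ 671.7 -287.7] z105 [ 669.5 -285. ]
white [348 176  31  23 624] [ 558.2 -194.8] z105 [ 557.1 -193. ]
white [436 180  23  23 433] [ 549.4 -397.4] z105 [ 548.4 -393.6]
white [411 211  24  24 438] [ 473.4 -336. ] z105 [ 473.1 -332.8]
white [104 240  43  11 423] [417.1 370.4] z105 [417.3 366.9]
white [402 249  23  25 442] [ 382.5 -312. ] z105 [ 383. -309.]
white [351 255  24  24 449] [ 369.6 -191.3] z105 [ 370.2 -189.6]
white [ 43 387  36  33 435] [ 37.9 518.3] z105 [ 41.7 513.4]
t 18.825 pos [486.1 342.5 287.6] F [-0.1  0.3 -0.6] w 87.96723214454767 q [ 0.6   0.31  1.64 -0.    1.19  0.6 ]
[[ 0.007  1.    -0.005]
 [-0.    -0.005 -1.   ]
 [-1.     0.007  0.   ]]
level ry rz [ 0.01 -0.38]
shift [ 0.0369 -0.1135  0.5341] jaw yaw -0.3 turn -0.3
```

Request:
carry_out(
  commands=[
    [0,-0.0126,0.0593,0,0,0],
    [0,-0.0126,0.0593,0,0,0],
    [0,-0.0126,0.0593,0,0,0],
    [0,-0.0126,0.0593,0,0,0],
    [0,-0.0126,0.0593,0,0,0],
    [0,-0.0126,0.0593,0,0,0],
    [0,-0.0126,0.0593,0,0,0],
    [0,-0.0126,0.0593,0,0,0],
  ],
)

```text
t: 19.82
ee_pos: [374.2, -141.3, 275.6]
orientation: [1.199, 1.218, -1.217]
ft_force: [0.8, -1.2, 0.7]
width: 87.8
```

Request:
carry_out(
  commands=[
    [0,-0.012,0.05,0,0,0],
    [0,0,0,0,0,0],
    [0,0,0,0,0,0],
  ],
)

```text
t: 20.2
ee_pos: [358.1, -194.5, 271.6]
orientation: [1.204, 1.223, -1.226]
ft_force: [0.3, 0.1, -0.6]
width: 87.6
```

```bash
python3 -c "
from h import *
go(370,-191,56,0)
im=snap('wrist','w2.png'); print(proj(im,[[370,-191,95],[382.5,-312,95],[473,-336,95]]).round())"
```

```text
t 20.2 pos [ 358.1 -194.5  271.6] F [ 0.3  0.1 -0.6] w 87.5684145430695 q [-0.52  0.03  2.02 -0.01  1.11 -0.51]
[[-0.019  1.    -0.004]
 [ 0.001 -0.004 -1.   ]
 [-1.    -0.019 -0.001]]
level ry rz [-0.08  1.11]
shift [ 0.2154  0.016  -0.0033] jaw yaw -0.2 turn -0.2
[[295. 182.]
 [305. 285.]
 [381. 303.]]
```

View pics/w2.png

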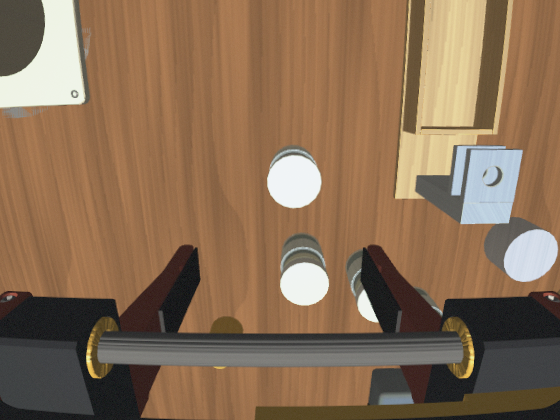

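Jar lid at (294,180), predicted (295,182): the positions are right. I'll descend and grip.

Request:
carry_out(
  commands=[
    [0,0.01,0,0,0,1.0],
    [0.05,0,0,0,0,0],
    [0.05,0,0,0,0,0],
    [0.05,0,0,0,0,0],
    [0.03,0,0,0,0,0],
    [0.0,0,0,0,0,0],
  ],
)

```text
t: 21.0
ee_pos: [376.3, -188.6, 87.8]
orientation: [1.205, 1.207, -1.197]
ft_force: [0.4, 0.2, 0.1]
width: 87.9
```

```bash
python3 -c "
from h import *
go(370,-191,53,0)"
```

```text
t 21.0 pos [ 376.3 -188.6   87.8] F [0.4 0.2 0.1] w 87.92977258279255 q [-0.49  0.37  2.16  0.    0.61 -0.51]
[[ 0.008  1.     0.01 ]
 [-0.001  0.01  -1.   ]
 [-1.     0.008  0.001]]
level ry rz [ 0.08 -0.46]
shift [ 0.0347 -0.0066  0.0023] jaw yaw 0.6 turn 0.6
```

Request:
carry_out(
  commands=[
    [0.02,-0.007,0.002,0,0,-0.4],
    [0.014,0,0,0,0,0],
    [0.001,0,0,0,0,0],
  ],
)

```text
t: 21.38
ee_pos: [373.3, -190.3, 54.5]
orientation: [1.199, 1.208, -1.196]
ft_force: [0.3, -0.1, -0.2]
width: 87.9
```

Request:
carry_out(
  commands=[
    [0.001,0,0,0,0,0],
    [0.001,0,0,0,0,0],
    [0.001,0,0,0,0,0],
    [0.001,0,0,0,0,0],
    [0.001,0,0,0,0,0],
    [0.001,0,0,0,0,0],
  ],
  grip=1,
)

```text
t: 22.12
ee_pos: [373.3, -190.5, 52.5]
orientation: [1.199, 1.207, -1.196]
ft_force: [-5.6, 2.8, 22.0]
width: 56.2
```

Request:
carry_out(
  commands=[
    [-0.03,0,0,0,0,0],
    [-0.05,0,0,0,0,0],
    [-0.05,0,0,0,0,0],
    [-0.04,0,0,0,0,0],
    [0,0,0,0,0,0],
    [0,0,0,0,0,0],
  ],
)

```text
t: 22.88
ee_pos: [370.7, -189.0, 225.4]
orientation: [1.201, 1.208, -1.197]
ft_force: [-1.0, -0.3, -3.1]
width: 56.5
```

```bash
python3 -c "
from h import *
go(549.7,85,230,-0.8)"
```

```text
t 22.875 pos [ 370.7 -189.   225.4] F [-1.  -0.3 -3.1] w 56.48047350125059 q [-0.5   0.1   2.07  0.    0.96 -0.51]
[[ 0.006  1.     0.012]
 [-0.003  0.012 -1.   ]
 [-1.     0.006  0.003]]
level ry rz [ 0.18 -0.34]
shift [-0.0043  0.1824 -0.2718] jaw yaw 0.7 turn 1.5
```

Request:
carry_out(
  commands=[
    [-0.002,0.0304,-0.0453,0.3,0,0],
    [-0.002,0.0304,-0.0453,0.3,0,0],
    [-0.002,0.0304,-0.0453,0.3,0,0],
    [-0.002,0.0304,-0.0453,0.3,0,0],
    [-0.002,0.0304,-0.0453,0.3,0,0],
    [-0.002,0.027,-0.038,0,0,0],
    [0,0,0,0,0,0],
    [0,0,0,0,0,0],
  ],
)

```text
t: 23.88
ee_pos: [547.3, 82.5, 217.1]
orientation: [1.21, 1.214, -1.241]
ft_force: [-0.3, 0.2, -3.8]
width: 56.5
```

```bash
python3 -c "
from h import *
go(549.7,85,63,-0.8)"
```

```text
t 23.875 pos [547.3  82.5 217.1] F [-0.3  0.2 -3.8] w 56.513837748617505 q [ 0.13  0.34  1.78 -0.    1.05  0.15]
[[-0.022  1.    -0.019]
 [-0.003 -0.019 -1.   ]
 [-1.    -0.022  0.004]]
level ry rz [0.21 1.28]
shift [ 0.154   0.0058 -0.0031] jaw yaw -1.1 turn -0.3
```

Request:
carry_out(
  commands=[
    [0.01,0.002,-0.002,0,0.2,1.3],
    [0.045,0,0,0,0,0],
    [0.045,0,0,0,0,0],
    [0.015,0,0,0,0,0],
    [0,0,0,0,0,0],
  ],
)

```text
t: 24.5
ee_pos: [544.9, 79.2, 96.5]
orientation: [1.224, 1.2, -1.232]
ft_force: [-0.5, -1.0, -2.8]
width: 56.3
```

```bash
python3 -c "
from h import *
go(549.7,85,63,-0.8)"
```

```text
t 24.5 pos [544.9  79.2  96.5] F [-0.5 -1.  -2.8] w 56.252013811795344 q [ 0.12  0.5   1.87 -0.    0.78  0.15]
[[-0.005  1.    -0.025]
 [-0.001 -0.025 -1.   ]
 [-1.    -0.005  0.001]]
level ry rz [0.08 0.28]
shift [ 0.0335  0.0048 -0.006 ] jaw yaw -1.4 turn -0.6
```

Request:
carry_out(
  commands=[
    [0.01,0.004,-0.004,0,0,0.2],
    [0.01,0,0,0,0,0],
    [0.006,0,0,0,0,0],
    [0.002,0,0,0,0,0],
  ],
)

```text
t: 25.0
ee_pos: [552.0, 83.4, 70.3]
orientation: [1.23, 1.193, -1.224]
ft_force: [0.7, 0.3, -3.5]
width: 56.1
```

Request:
carry_out(
  commands=[
    [0.003,0,0,0,0,0],
    [0.001,0,0,0,0,0],
  ],
)

```text
t: 25.25
ee_pos: [552.2, 83.5, 66.3]
orientation: [1.23, 1.193, -1.224]
ft_force: [-0.7, 0.7, -3.7]
width: 56.2
```

Request:
carry_out(
  commands=[
    [0.003,0,0,0,0,0],
    [0.002,0,0,0,0,0],
  ],
)

```text
t: 25.5
ee_pos: [552.4, 83.8, 62.5]
orientation: [1.23, 1.193, -1.223]
ft_force: [-9.5, 1.4, 26.8]
width: 56.8
```

Request:
carry_out(
  commands=[
    [0.001,0,0,0,0,0],
  ],
)

```text
t: 25.62
ee_pos: [552.4, 83.9, 62.6]
orientation: [1.23, 1.193, -1.223]
ft_force: [-4.5, -0.2, 9.0]
width: 56.7
```

Seated on the tray floor. Release and lift.

Request:
carry_out(
  commands=[
    [0,0,0,0,0,0],
    [0,0,0,0,0,0],
    [0,0,0,0,0,0],
  ],
  grip=0,
)

```text
t: 26.0
ee_pos: [553.6, 84.0, 63.6]
orientation: [1.232, 1.191, -1.221]
ft_force: [1.1, -0.9, 0.6]
width: 82.9
```

Request:
carry_out(
  commands=[
    [-0.03,0,0,0,0,0],
    [-0.05,0,0,0,0,0],
    [-0.05,0,0,0,0,0],
    [-0.04,0,0,0,0,0],
    [0,0,0,0,0,0],
  ],
)

```text
t: 26.62
ee_pos: [552.3, 83.9, 237.6]
orientation: [1.231, 1.192, -1.222]
ft_force: [-0.6, 0.2, 0.1]
width: 88.2
```

```bash
python3 -c "
from h import *
jars();go(382.5,-312,230,0)"
```

```text
white [203  43  19  18 262] [890.5 172.1] z105 [886.2 170.5]
white [207  63  13  63 749] [784.9 168. ] z105 [781.7 166.4]
white [257  81  25  25 471] [786.6  31.6] z105 [783.3  31.3]
white [387 127  29  28 649] [ 671.8 -287.5] z105 [ 669.6 -284.8]
white [348 176  31  22 563] [ 559.  -194.6] z105 [ 557.8 -192.8]
white [436 180  23  23 422] [ 549.5 -397.8] z105 [ 548.5 -394.1]
white [411 211  23  24 428] [ 473.6 -335.8] z105 [ 473.3 -332.7]
white [100 240  47  11 442] [417.3 377.4] z105 [417.5 373.8]
white [402 249  23  24 434] [ 382.7 -312.1] z105 [ 383.2 -309.1]
t 26.675 pos [551.1  83.7 235.7] F [ 0.9 -0.4 -0.8] w 88.17741608804398 q [ 0.13  0.31  1.77 -0.    1.06  0.16]
[[ 0.004  1.    -0.025]
 [-0.    -0.025 -1.   ]
 [-1.     0.004  0.   ]]
level ry rz [ 0.02 -0.23]
shift [ 0.0052 -0.1586  0.3998] jaw yaw -1.4 turn -1.4
```

Request:
carry_out(
  commands=[
    [0,-0.0202,0.052,-0.4,0,0],
    [0,-0.0202,0.052,-0.4,0,0],
    [0,-0.0202,0.052,-0.4,0,0],
    [0,-0.0202,0.052,0,0,0],
    [0,-0.0202,0.052,0,0,0],
    [0,-0.0202,0.052,0,0,0],
    [0,-0.0202,0.052,0,0,0],
    [0,0,0,0,0,0],
  ],
  grip=0.12,
)

```text
t: 27.68
ee_pos: [396.1, -286.8, 222.1]
orientation: [1.208, 1.224, -1.217]
ft_force: [0.1, 0.8, -0.1]
width: 77.3
```

Request:
carry_out(
  commands=[
    [0,0,0,0,0,0],
  ],
)

```text
t: 27.8
ee_pos: [395.3, -286.2, 220.7]
orientation: [1.209, 1.226, -1.218]
ft_force: [0.0, 1.5, -0.5]
width: 77.2
```

```bash
python3 -c "
from h import *
go(382.5,-312,52,0)"
```

```text
t 27.8 pos [ 395.3 -286.2  220.7] F [ 0.   1.5 -0.5] w 77.18173958006136 q [-0.65  0.23  1.92 -0.    1.01 -0.65]
[[-0.016  1.    -0.002]
 [ 0.009 -0.002 -1.   ]
 [-1.    -0.016 -0.009]]
level ry rz [-0.49  0.92]
shift [ 0.1686 -0.0101  0.0272] jaw yaw -0.1 turn -0.1
```

Request:
carry_out(
  commands=[
    [0.01,-0.013,0.027,0,-0.4,0.9],
    [0.03,0,0,0,0,0],
    [0.03,0,0,0,0,0],
    [0.02,0,0,0,0,0],
    [0,0,0,0,0,0],
  ],
)

```text
t: 28.42
ee_pos: [383.7, -306.2, 125.5]
orientation: [1.206, 1.219, -1.203]
ft_force: [-0.1, 0.1, -0.4]
width: 77.6
```

```bash
python3 -c "
from h import *
go(382.5,-312,52,0)"
```

```text
t 28.425 pos [ 383.7 -306.2  125.5] F [-0.1  0.1 -0.4] w 77.55831279337285 q [-0.7   0.38  1.99  0.    0.78 -0.71]
[[-0.003  1.     0.008]
 [ 0.005  0.008 -1.   ]
 [-1.    -0.003 -0.005]]
level ry rz [-0.31  0.17]
shift [ 0.0735 -0.001   0.0062] jaw yaw 0.4 turn 0.4
```

Request:
carry_out(
  commands=[
    [0.015,-0.002,0.006,0,-0.2,0],
    [0.03,0,0,0,0,0],
    [0.02,0,0,0,0,0],
    [0.01,0,0,0,0,0],
    [0,0,0,0,0,0],
  ],
)

```text
t: 29.05
ee_pos: [384.2, -312.5, 49.2]
orientation: [1.199, 1.213, -1.201]
ft_force: [0.4, -0.8, 0.5]
width: 77.1
```

Request:
carry_out(
  commands=[
    [0.001,0,0,0,0,0],
    [0.001,0,0,0,0,0],
    [0.001,0,0,0,0,0],
    [0.001,0,0,0,0,0],
    [0.001,0,0,0,0,0],
  ],
  grip=1,
)

```text
t: 29.68
ee_pos: [384.4, -313.3, 47.9]
orientation: [1.199, 1.21, -1.201]
ft_force: [-2.9, 2.0, 10.5]
width: 56.8
```

Request:
carry_out(
  commands=[
    [-0.03,0,0,0,0,0],
    [-0.05,0,0,0,0,0],
    [-0.05,0,0,0,0,0],
    [-0.04,0,0,0,0,0],
    [0,0,0,0,0,0],
    [0,0,0,0,0,0],
  ],
)

```text
t: 30.42
ee_pos: [382.4, -311.2, 221.6]
orientation: [1.2, 1.213, -1.201]
ft_force: [-0.1, 0.1, -4.1]
width: 56.3
```

```bash
python3 -c "
from h import *
go(550.6,21,230,-0.8)"
```

```text
t 30.425 pos [ 382.4 -311.2  221.6] F [-0.1  0.1 -4.1] w 56.2555040044276 q [-0.71  0.23  1.92 -0.    0.99 -0.72]
[[ 0.     1.     0.012]
 [-0.002  0.012 -1.   ]
 [-1.     0.     0.002]]
level ry rz [ 0.1  -0.03]
shift [-0.0089  0.172  -0.3302] jaw yaw 0.7 turn 1.5
```

Request:
carry_out(
  commands=[
    [-0.002,0.025,-0.048,0.3,0,0],
    [-0.002,0.025,-0.048,0.3,0,0],
    [-0.002,0.025,-0.048,0.3,0,0],
    [-0.002,0.025,-0.048,0.3,0,0],
    [-0.002,0.025,-0.048,0.3,0,0],
    [-0.002,0.025,-0.048,0,0,0],
    [0,0.017,-0.033,0,0,0],
    [0,0,0,0,0,0],
  ],
)

```text
t: 31.42
ee_pos: [548.3, 19.9, 216.0]
orientation: [1.214, 1.22, -1.24]
ft_force: [-0.7, -0.9, -4.2]
width: 56.8
```

Request:
carry_out(
  commands=[
    [0,0,0,0,0,0],
  ],
)

```text
t: 31.55
ee_pos: [546.9, 19.8, 214.1]
orientation: [1.212, 1.222, -1.242]
ft_force: [0.1, 1.2, -1.6]
width: 56.2
```

```bash
python3 -c "
from h import *
go(550.6,21,59,-0.8)"
```

```text
t 31.55 pos [546.9  19.8 214.1] F [ 0.1  1.2 -1.6] w 56.20619889027789 q [0.01 0.33 1.79 0.   1.04 0.03]
[[-0.028  0.999 -0.019]
 [ 0.003 -0.019 -1.   ]
 [-1.    -0.028 -0.002]]
level ry rz [-0.13  1.58]
shift [ 0.1549  0.0079 -0.0009] jaw yaw -1.1 turn -0.3
```

Request:
carry_out(
  commands=[
    [0.01,0.004,-0.001,0,0,1.5],
    [0.045,0,0,0,0,0],
    [0.045,0,0,0,0,0],
    [0.015,0,0,0,0,0],
    [0,0,0,0,0,0],
  ],
)

```text
t: 32.17
ee_pos: [547.7, 15.8, 94.4]
orientation: [1.227, 1.202, -1.23]
ft_force: [-0.4, 0.8, -2.8]
width: 56.4
```

```bash
python3 -c "
from h import *
go(550.6,21,59,-0.8)"
```

```text
t 32.175 pos [547.7  15.8  94.4] F [-0.4  0.8 -2.8] w 56.42210108510673 q [0.01 0.5  1.88 0.   0.77 0.03]
[[-0.004  1.    -0.025]
 [ 0.002 -0.025 -1.   ]
 [-1.    -0.004 -0.001]]
level ry rz [-0.08  0.24]
shift [ 0.0354  0.0029 -0.0052] jaw yaw -1.4 turn -0.6
```

Request:
carry_out(
  commands=[
    [0.01,0.001,-0.004,0,0,0.2],
    [0.01,0,0,0,0,0],
    [0.007,0,0,0,0,0],
    [0.002,0,0,0,0,0],
    [0.002,0,0,0,0,0],
  ],
)

```text
t: 32.8
ee_pos: [551.8, 19.9, 65.2]
orientation: [1.232, 1.194, -1.222]
ft_force: [-0.5, 0.3, -2.5]
width: 56.2
```

Request:
carry_out(
  commands=[
    [0.003,0,0,0,0,0],
    [0.001,0,0,0,0,0],
  ],
)

```text
t: 33.05
ee_pos: [552.1, 20.0, 61.1]
orientation: [1.232, 1.194, -1.222]
ft_force: [0.1, 0.8, -3.1]
width: 56.4
```

Request:
carry_out(
  commands=[
    [0.003,0,0,0,0,0],
    [0.001,0,0,0,0,0],
  ],
)

```text
t: 33.3
ee_pos: [552.3, 20.1, 57.9]
orientation: [1.232, 1.193, -1.222]
ft_force: [-5.6, 3.1, 14.0]
width: 56.6
```

Request:
carry_out(
  commands=[
    [0.001,0,0,0,0,0],
  ],
)

```text
t: 33.42
ee_pos: [552.3, 20.3, 57.9]
orientation: [1.232, 1.194, -1.222]
ft_force: [-4.9, 1.5, 12.8]
width: 56.9
```

Request:
carry_out(
  commands=[
    [0,0,0,0,0,0],
    [-0.001,0,0,0,0,0],
    [-0.001,0,0,0,0,0],
  ],
  grip=0,
)

```text
t: 33.8
ee_pos: [553.4, 20.3, 60.8]
orientation: [1.234, 1.192, -1.22]
ft_force: [-0.0, 0.2, -1.0]
width: 82.8
```

Request:
carry_out(
  commands=[
    [-0.03,0,0,0,0,0],
    [-0.05,0,0,0,0,0],
    [-0.05,0,0,0,0,0],
    [-0.045,0,0,0,0,0],
    [0,0,0,0,0,0],
  ],
)

```text
t: 34.42
ee_pos: [552.0, 19.7, 240.6]
orientation: [1.233, 1.192, -1.221]
ft_force: [-0.2, 0.4, 1.0]
width: 88.1
```

```bash
python3 -c "
from h import *
jars();go(473.5,-336,230,0)"
```

```text
white [203  43  19  18 267] [890.9 172.2] z105 [886.6 170.5]
white [257  81  25  25 489] [786.8  31.9] z105 [783.5  31.6]
white [387 127  29  28 656] [ 671.7 -287.6] z105 [ 669.5 -284.9]
white [348 176  31  22 576] [ 558.9 -194.6] z105 [ 557.7 -192.8]
white [436 180  23  23 423] [ 549.5 -397.8] z105 [ 548.5 -394. ]
white [411 211  23  24 428] [ 473.6 -335.8] z105 [ 473.3 -332.7]
white [100 240  47  11 444] [417.3 377.1] z105 [417.5 373.5]
t 34.475 pos [550.6  19.7 238.6] F [-0.4 -1.  -0.2] w 88.03594863696874 q [0.01 0.29 1.78 0.   1.06 0.04]
[[ 0.005  1.    -0.025]
 [ 0.002 -0.025 -1.   ]
 [-1.     0.005 -0.002]]
level ry rz [-0.11 -0.28]
shift [ 0.0076 -0.0681  0.3576] jaw yaw -1.5 turn -1.5
```

Request:
carry_out(
  commands=[
    [0,-0.0097,0.051,-0.4,0,0],
    [0,-0.0097,0.051,-0.4,0,0],
    [0,-0.0097,0.051,-0.4,0,0],
    [0,-0.0097,0.051,0,0,0],
    [0,-0.0097,0.051,0,0,0],
    [0,-0.0097,0.051,0,0,0],
    [0,-0.0097,0.051,0,0,0],
    [0,0,0.0,0,0,0],
  ],
  grip=0.08,
)

```text
t: 35.48
ee_pos: [471.2, -344.0, 222.5]
orientation: [1.211, 1.227, -1.215]
ft_force: [-0.1, -0.0, -0.6]
width: 80.5
```

Request:
carry_out(
  commands=[
    [0,0,0,0,0,0],
  ],
)

```text
t: 35.6
ee_pos: [470.3, -343.1, 220.7]
orientation: [1.212, 1.23, -1.216]
ft_force: [-0.7, 0.8, 0.0]
width: 80.8
```

```bash
python3 -c "
from h import *
go(473.5,-336,52,0)"
```

```text
t 35.6 pos [ 470.3 -343.1  220.7] F [-0.7  0.8  0. ] w 80.77523230227821 q [-0.65  0.37  1.71  0.    1.08 -0.65]
[[-0.016  1.    -0.002]
 [ 0.013 -0.001 -1.   ]
 [-1.    -0.016 -0.013]]
level ry rz [-0.75  0.93]
shift [ 0.1687  0.006  -0.005 ] jaw yaw -0.1 turn -0.1
```

Request:
carry_out(
  commands=[
    [0.01,0.002,-0.003,0,-0.7,0.9],
    [0.03,0,0,0,0,0],
    [0.03,0,0,0,0,0],
    [0.02,0,0,0,0,0],
    [0,0,0,0,0,0],
  ],
)

```text
t: 36.22
ee_pos: [472.5, -331.3, 125.7]
orientation: [1.206, 1.219, -1.205]
ft_force: [-0.3, -0.5, 0.9]
width: 80.8
```

```bash
python3 -c "
from h import *
go(473.5,-336,52,0)"
```

```text
t 36.225 pos [ 472.5 -331.3  125.7] F [-0.3 -0.5  0.9] w 80.75337739958607 q [-0.63  0.48  1.8   0.    0.86 -0.64]
[[-0.004  1.     0.006]
 [ 0.004  0.006 -1.   ]
 [-1.    -0.004 -0.005]]
level ry rz [-0.26  0.23]
shift [0.0736 0.0013 0.005 ] jaw yaw 0.4 turn 0.4
```

Request:
carry_out(
  commands=[
    [0.015,0,0.005,0,-0.2,0.2],
    [0.03,0,0,0,0,0],
    [0.02,0,0,0,0,0],
    [0.006,0,0,0,0,0],
    [0,0,0,0,0,0],
  ],
)

```text
t: 36.85
ee_pos: [475.0, -336.2, 54.1]
orientation: [1.202, 1.209, -1.201]
ft_force: [-0.4, -0.7, 0.9]
width: 80.7
```

Request:
carry_out(
  commands=[
    [0.001,0,0,0,0,0],
    [0.001,0,0,0,0,0],
    [0.001,0,0,0,0,0],
    [0.001,0,0,0,0,0],
    [0.001,0,0,0,0,0],
  ],
  grip=1,
)

```text
t: 37.48
ee_pos: [475.6, -337.2, 53.1]
orientation: [1.202, 1.206, -1.2]
ft_force: [-3.3, 2.6, 8.3]
width: 56.6
```

Request:
carry_out(
  commands=[
    [-0.03,0,0,0,0,0],
    [-0.05,0,0,0,0,0],
    [-0.05,0,0,0,0,0],
    [-0.04,0,0,0,0,0],
    [0,0,0,0,0,0],
    [0,0,0,0,0,0],
  ],
)

```text
t: 38.22
ee_pos: [472.8, -335.0, 225.2]
orientation: [1.203, 1.21, -1.201]
ft_force: [0.3, -0.1, -3.1]
width: 56.4
```

```bash
python3 -c "
from h import *
go(551.4,-43,230,-0.8)"
```

```text
t 38.225 pos [ 472.8 -335.   225.2] F [ 0.3 -0.1 -3.1] w 56.36759385362657 q [-0.64  0.35  1.73  0.    1.05 -0.65]
[[ 0.003  1.     0.009]
 [-0.001  0.009 -1.   ]
 [-1.     0.003  0.001]]
level ry rz [ 0.08 -0.15]
shift [-0.005   0.0813 -0.2913] jaw yaw 0.5 turn 1.3
```

Request:
carry_out(
  commands=[
    [-0.002,0.0135,-0.048,0.3,0,0],
    [-0.002,0.0135,-0.048,0.3,0,0],
    [-0.002,0.0135,-0.048,0.3,0,0],
    [-0.002,0.0135,-0.048,0.3,0,0],
    [-0.002,0.0135,-0.048,0.1,0,0],
    [-0.002,0.0135,-0.045,0,0,0],
    [0,0,0,0,0,0],
    [0,0,0,0,0,0],
  ],
)

```text
t: 39.22
ee_pos: [549.2, -40.8, 219.7]
orientation: [1.214, 1.222, -1.236]
ft_force: [-0.3, -0.5, -2.1]
width: 56.4
```

```bash
python3 -c "
from h import *
go(551.4,-43,63,-0.8)"
```

```text
t 39.225 pos [549.2 -40.8 219.7] F [-0.3 -0.5 -2.1] w 56.36397506186016 q [-0.1   0.33  1.78  0.    1.05 -0.08]
[[-0.023  1.    -0.017]
 [ 0.005 -0.017 -1.   ]
 [-1.    -0.023 -0.005]]
level ry rz [-0.27  1.31]
shift [0.1566 0.0058 0.0029] jaw yaw -1.0 turn -0.2
```

Request:
carry_out(
  commands=[
    [0.01,0.003,0,0,-0.2,1.3],
    [0.045,0,0,0,0,0],
    [0.045,0,0,0,0,0],
    [0.018,0,0,0,0,0],
    [0,0,0,0,0,0],
  ],
)

```text
t: 39.85
ee_pos: [548.7, -47.2, 95.1]
orientation: [1.225, 1.201, -1.23]
ft_force: [0.9, -0.4, -1.9]
width: 56.8
```

```bash
python3 -c "
from h import *
go(551.4,-43,63,-0.8)"
```

```text
t 39.85 pos [548.7 -47.2  95.1] F [ 0.9 -0.4 -1.9] w 56.75696771969329 q [-0.11  0.5   1.87  0.    0.77 -0.08]
[[-0.004  1.    -0.024]
 [ 0.001 -0.024 -1.   ]
 [-1.    -0.004 -0.   ]]
level ry rz [-0.03  0.25]
shift [ 0.0321  0.0027 -0.0042] jaw yaw -1.4 turn -0.6
```

Request:
carry_out(
  commands=[
    [0.01,0.001,-0.004,0,0,0.2],
    [0.01,0,0,0,0,0],
    [0.004,0,0,0,0,0],
    [0.002,0,0,0,0,0],
    [0.001,0,0,0,0,0],
  ],
)

```text
t: 40.48
ee_pos: [551.3, -44.3, 68.5]
orientation: [1.23, 1.195, -1.226]
ft_force: [0.1, -0.4, -2.7]
width: 56.1
```

Request:
carry_out(
  commands=[
    [0.003,0,0,0,0,0],
    [0.001,0,0,0,0,0],
  ],
)

```text
t: 40.72
ee_pos: [551.7, -44.3, 64.7]
orientation: [1.23, 1.194, -1.225]
ft_force: [-0.7, 0.1, -2.5]
width: 56.7
```

Request:
carry_out(
  commands=[
    [0.002,0,0,0,0,0],
    [0.001,0,0,0,0,0],
  ],
)

```text
t: 40.98
ee_pos: [552.0, -44.0, 63.1]
orientation: [1.23, 1.194, -1.225]
ft_force: [-6.1, 1.1, 15.7]
width: 56.5
```

Request:
carry_out(
  commands=[
    [0,0,0,0,0,0],
    [0,0,0,0,0,0],
    [0,0,0,0,0,0],
  ],
  grip=0,
)

```text
t: 41.35
ee_pos: [552.9, -44.0, 63.9]
orientation: [1.231, 1.192, -1.223]
ft_force: [-0.3, 0.7, -0.3]
width: 82.8
```

Request:
carry_out(
  commands=[
    [-0.03,0,0,0,0,0],
    [-0.05,0,0,0,0,0],
    [-0.05,0,0,0,0,0],
    [-0.045,0,0,0,0,0],
    [0,0,0,0,0,0],
  ],
)

```text
t: 41.98
ee_pos: [551.9, -44.2, 243.2]
orientation: [1.231, 1.193, -1.225]
ft_force: [-0.8, 0.7, -0.8]
width: 87.7
```

```bash
python3 -c "
from h import *
jars();go(549.5,-397.5,230,0)"
```

```text
white [203  43  19  18 267] [890.9 172.2] z105 [886.6 170.5]
white [257  81  25  25 494] [787.   31.9] z105 [783.7  31.6]
white [387 127  29  28 662] [ 671.6 -287.5] z105 [ 669.4 -284.8]
white [236 177  24  25 441] [552.4  83. ] z105 [551.4  82.2]
white [365 176  14  22 276] [ 558.8 -214.2] z105 [ 557.6 -212.2]
white [436 180  23  23 424] [ 549.5 -397.8] z105 [ 548.5 -394.1]
white [100 240  47  11 448] [417.2 376.6] z105 [417.5 373.1]
t 42.025 pos [550.5 -44.1 241.2] F [ 0.1 -0.4 -0.5] w 87.68592390419276 q [-0.1   0.29  1.78  0.    1.07 -0.08]
[[ 0.002  1.    -0.026]
 [ 0.    -0.026 -1.   ]
 [-1.     0.001 -0.   ]]
level ry rz [-0.03 -0.09]
shift [0.011  0.0081 0.3533] jaw yaw -1.5 turn -1.5
```

Request:
carry_out(
  commands=[
    [0,0.0015,0.051,-0.5,0,0],
    [0,0.0015,0.051,-0.5,0,0],
    [0,0.0015,0.051,-0.4,0,0],
    [0,0.0015,0.051,0,0,0],
    [0,0.0015,0.051,0,0,0],
    [0,0.0015,0.051,0,0,0],
    [0,0.0015,0.045,0,0,0],
    [0,0,0.0,0,0,0],
  ],
  grip=0.08,
)

```text
t: 43.02
ee_pos: [552.3, -402.1, 222.4]
orientation: [1.207, 1.233, -1.216]
ft_force: [-0.1, 0.5, 0.1]
width: 80.3
```

Request:
carry_out(
  commands=[
    [0,0,0,0,0,0],
  ],
)

```text
t: 43.15
ee_pos: [551.3, -401.1, 220.2]
orientation: [1.208, 1.236, -1.217]
ft_force: [-0.0, -0.2, -0.2]
width: 80.8
```

```bash
python3 -c "
from h import *
go(549.5,-397.5,52,0)"
```

```text
t 43.15 pos [ 551.3 -401.1  220.2] F [-0.  -0.2 -0.2] w 80.82451459566184 q [-0.65  0.52  1.48 -0.    1.17 -0.65]
[[-0.022  1.     0.002]
 [ 0.014  0.002 -1.   ]
 [-1.    -0.021 -0.014]]
level ry rz [-0.81  1.23]
shift [ 0.1683  0.0018 -0.0012] jaw yaw 0.1 turn 0.1
```

Request:
carry_out(
  commands=[
    [0.01,-0.002,0,0,-0.8,1.2],
    [0.03,0,0,0,0,0],
    [0.03,0,0,0,0,0],
    [0.02,0,0,0,0,0],
    [0,0,0,0,0,0],
  ],
)

```text
t: 43.78
ee_pos: [548.9, -392.9, 125.7]
orientation: [1.204, 1.218, -1.204]
ft_force: [1.0, -0.7, 0.2]
width: 80.7
```

```bash
python3 -c "
from h import *
go(549.5,-397.5,52,0)"
```

```text
t 43.775 pos [ 548.9 -392.9  125.7] F [ 1.  -0.7  0.2] w 80.65710490327255 q [-0.64  0.61  1.57  0.    0.97 -0.65]
[[-0.003  1.     0.008]
 [ 0.003  0.008 -1.   ]
 [-1.    -0.003 -0.003]]
level ry rz [-0.2   0.19]
shift [0.0737 0.0008 0.0049] jaw yaw 0.5 turn 0.5
```

Request:
carry_out(
  commands=[
    [0.015,0,0.005,0,-0.2,0.2],
    [0.03,0,0,0,0,0],
    [0.02,0,0,0,0,0],
    [0.006,0,0,0,0,0],
    [0,0,0,0,0,0],
  ],
)

```text
t: 44.4
ee_pos: [551.4, -399.8, 54.8]
orientation: [1.202, 1.206, -1.201]
ft_force: [-1.2, -0.1, -0.5]
width: 81.1
```

Request:
carry_out(
  commands=[
    [0.001,0,0,0,0,0],
    [0.001,0,0,0,0,0],
    [0.001,0,0,0,0,0],
    [0.001,0,0,0,0,0],
    [0.001,0,0,0,0,0],
  ],
  grip=1,
)

```text
t: 45.02
ee_pos: [552.0, -400.9, 54.0]
orientation: [1.202, 1.203, -1.2]
ft_force: [-2.8, 2.6, 6.5]
width: 56.4
```

Request:
carry_out(
  commands=[
    [-0.03,0,0,0,0,0],
    [-0.05,0,0,0,0,0],
    [-0.05,0,0,0,0,0],
    [-0.05,0,0,0,0,0],
    [0,0,0,0,0,0],
    [0,0,0,0,0,0],
  ],
)

```text
t: 45.78
ee_pos: [549.0, -397.9, 235.2]
orientation: [1.203, 1.21, -1.202]
ft_force: [-0.3, 1.0, -3.8]
width: 56.2
```

```bash
python3 -c "
from h import *
jars();go(552.2,-107,230,-0.8)"
```

```text
white [202  43  21  18 303] [891.  172.9] z105 [886.7 171.2]
white [255  78  29  30 658] [788.3  31.8] z105 [785.   31.5]
white [387 126  29  30 691] [ 671.7 -287.7] z105 [ 669.5 -285. ]
white [466 169  14  26 277] [ 572.6 -460. ] z105 [ 571.3 -455.7]
white [236 177  24  25 453] [551.9  82.6] z105 [550.8  81.8]
white [348 176  31  23 627] [ 558.3 -194.8] z105 [ 557.2 -192.9]
white [261 178  24  25 457] [551.7  21.4] z105 [550.7  21.2]
white [288 178  24  25 457] [551.2 -43. ] z105 [550.1 -42.6]
white [100 240  47  11 478] [417.3 376.9] z105 [417.5 373.3]
white [239 368  61  21 655] [116.1  50.4] z105 [119.1  49.9]
white [354 399  38  21 417] [  32.2 -208.2] z105 [  36.  -206.2]
t 45.825 pos [ 549.3 -398.1  235.4] F [ 0.1 -0.4 -2.5] w 56.49143868735431 q [-0.64  0.49  1.5   0.    1.16 -0.65]
[[ 0.004  1.     0.009]
 [-0.002  0.009 -1.   ]
 [-1.     0.004  0.002]]
level ry rz [ 0.13 -0.2 ]
shift [ 0.0048  0.0054 -0.2911] jaw yaw 0.5 turn 1.3
```

Request:
carry_out(
  commands=[
    [-0.002,0.0005,-0.048,0.3,0,0],
    [-0.002,0.0005,-0.048,0.3,0,0],
    [-0.002,0.0005,-0.048,0.3,0,0],
    [-0.002,0.0005,-0.048,0.3,0,0],
    [-0.002,0.0005,-0.048,0.1,0,0],
    [-0.002,0,-0.045,0,0,0],
    [0,0,0,0,0,0],
    [0,0,0,0,0,0],
  ],
)

```text
t: 46.82
ee_pos: [545.9, -103.1, 231.2]
orientation: [1.217, 1.221, -1.233]
ft_force: [-0.2, 0.2, -2.8]
width: 56.5
```

```bash
python3 -c "
from h import *
go(551.4,-107,64,-0.8)"
```

```text
t 46.825 pos [ 545.9 -103.1  231.2] F [-0.2  0.2 -2.8] w 56.454690848398144 q [-0.21  0.32  1.76  0.    1.08 -0.19]
[[-0.02   1.    -0.017]
 [ 0.007 -0.017 -1.   ]
 [-1.    -0.02  -0.006]]
level ry rz [-0.36  1.14]
shift [0.1671 0.0088 0.0049] jaw yaw -0.9 turn -0.1
```

Request:
carry_out(
  commands=[
    [0.01,0.006,0,0,-0.3,1.1],
    [0.045,0,0,0,0,0],
    [0.045,0,0,0,0,0],
    [0.018,0,0,0,0,0],
    [0,0,0,0,0,0],
  ],
)

```text
t: 47.45
ee_pos: [551.2, -109.4, 106.9]
orientation: [1.225, 1.2, -1.228]
ft_force: [1.0, -0.1, -2.6]
width: 56.4
```

```bash
python3 -c "
from h import *
go(551.4,-107,64,-0.8)"
```

```text
t 47.45 pos [ 551.2 -109.4  106.9] F [ 1.  -0.1 -2.6] w 56.405607474179874 q [-0.22  0.49  1.84 -0.    0.81 -0.19]
[[-0.003  1.    -0.023]
 [ 0.    -0.023 -1.   ]
 [-1.    -0.003 -0.   ]]
level ry rz [-0.02  0.15]
shift [ 0.0429  0.0002 -0.0024] jaw yaw -1.3 turn -0.5
```

Request:
carry_out(
  commands=[
    [0.01,-0.001,-0.002,0,0,0.1],
    [0.015,0,0,0,0,0],
    [0.007,0,0,0,0,0],
    [0.003,0,0,0,0,0],
    [0.002,0,0,0,0,0],
  ],
)

```text
t: 48.08
ee_pos: [551.8, -108.8, 69.4]
orientation: [1.229, 1.195, -1.226]
ft_force: [0.4, -0.8, -2.7]
width: 56.8
```

Request:
carry_out(
  commands=[
    [0.003,0,0,0,0,0],
    [0.001,0,0,0,0,0],
  ],
)

```text
t: 48.32
ee_pos: [552.2, -108.8, 65.6]
orientation: [1.229, 1.194, -1.225]
ft_force: [0.1, 0.4, -3.3]
width: 56.6
```

Request:
carry_out(
  commands=[
    [0.002,0,0,0,0,0],
    [0.001,0,0,0,0,0],
  ],
)

```text
t: 48.58
ee_pos: [552.6, -108.7, 63.9]
orientation: [1.229, 1.194, -1.225]
ft_force: [-5.1, 2.8, 14.9]
width: 56.3
```

Request:
carry_out(
  commands=[
    [0,0,0,0,0,0],
    [0,0,0,0,0,0],
    [0,0,0,0,0,0],
  ],
  grip=0,
)

```text
t: 48.95
ee_pos: [553.7, -108.9, 65.0]
orientation: [1.23, 1.191, -1.223]
ft_force: [0.1, -0.1, 0.2]
width: 83.0
```

Request:
carry_out(
  commands=[
    [-0.03,0,0,0,0,0],
    [-0.05,0,0,0,0,0],
    [-0.05,0,0,-10,0,0],
    [-0.045,0,0,-10,0,0],
    [0,0,0,-10,0,0],
    [0,0,0,-10,0,0],
    [0,0,0,-10,0,0],
    [0,0,0,-10,0,0],
  ],
)

```text
t: 49.95
ee_pos: [553.1, -109.0, 246.2]
orientation: [0.404, 1.524, -0.403]
ft_force: [0.3, 1.1, 0.8]
width: 87.9
```

Request:
carry_out(
  commands=[
    [0,0,0,-10,0,0],
    [0,0,0,-10,0,0],
    [0,0,0,-10,0,0],
    [0,0,0,0,0,0],
  ],
)

```text
t: 50.45
ee_pos: [552.9, -109.1, 246.0]
orientation: [-0.021, 1.562, 0.018]
ft_force: [-0.2, -0.7, 0.4]
width: 87.5
```

```bash
python3 -c "
from h import *
go(639,158,250,92)"
```

```text
t 50.45 pos [ 552.9 -109.1  246. ] F [-0.2 -0.7  0.4] w 87.46373301212338 q [-0.22  0.3   1.75  0.    1.08 -1.81]
[[ 0.009 -0.025  1.   ]
 [-0.002  1.     0.025]
 [-1.    -0.002  0.009]]
level ry rz [0.49 0.11]
shift [-0.0037  0.2649  0.0927] jaw yaw 91.4 turn -0.6
```

Request:
carry_out(
  commands=[
    [0,0.0442,0.0155,0,0,0],
    [0,0.0442,0.0155,0,0,0],
    [0,0.0442,0.0155,0,0,0],
    [0,0.0442,0.0155,0,0,0],
    [0,0.0442,0.0155,0,0,0],
    [0,0.0385,0.0125,0,0,0],
    [0,0,0,0,0,0],
    [0,0,0,0,0,0],
  ],
)

```text
t: 51.45
ee_pos: [642.2, 158.4, 245.5]
orientation: [0.006, 1.562, -0.01]
ft_force: [0.4, 0.8, -0.5]
width: 87.5
```

```bash
python3 -c "
from h import *
go(639,158,135,92); im=snap('wrist','w3.png'); print(proj(im,[[639,158,168],[639,158,123],[553,-176,134],[548,152,123],[878,166.5,123]]).round())
jars()"
```

```text
t 51.45 pos [642.2 158.4 245.5] F [ 0.4  0.8 -0.5] w 87.48985725795089 q [ 0.23  0.45  1.53 -0.    1.15 -1.33]
[[ 0.009  0.01   1.   ]
 [-0.002  1.    -0.01 ]
 [-1.    -0.002  0.009]]
level ry rz [0.52 0.14]
shift [ 0.1104 -0.0002 -0.0042] jaw yaw 89.4 turn -2.6
[[280. 212.]
 [280. 195.]
 [-94. 112.]
 [271.  87.]
 [290. 399.]]
white [208  63  12  48 251] [819.7 162.7] z105 [816.1 161.2]
white [259  83  22  22 387] [785.8  31.3] z105 [782.5  31. ]
white [387 127  29  28 638] [ 671.8 -287.5] z105 [ 669.6 -284.8]
white [236 177  23  24 431] [552.7  83.2] z105 [551.6  82.4]
white [348 176  31  22 463] [ 558.2 -196.7] z105 [ 557.1 -194.8]
white [261 178  24  23 435] [552.6  21.4] z105 [551.5  21.2]
white [288 178  24  24 442] [551.8 -43. ] z105 [550.7 -42.6]
white [315 178  23  24 432] [ 552.6 -106.2] z105 [ 551.6 -105.2]
```

View pics/w3.png

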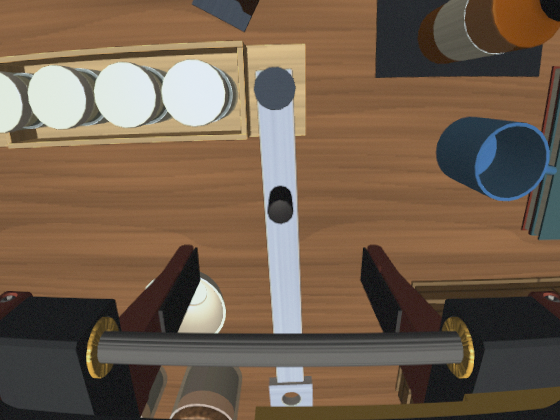

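Four jars stand in the tray. The knob top is at (281,211), predicted (280,212). I'll go down around the knob and close loosely as a cage.

Request:
carry_out(
  commands=[
    [0.02,0,-0.004,-2.5,0.5,0],
    [0.04,0,0,0,0,0],
    [0.035,0,0,0,0,0],
    [0.008,0,0,0,0,0],
    [0,0,0,0,0,0],
  ],
)

```text
t: 52.18
ee_pos: [639.4, 152.0, 143.2]
orientation: [-0.021, 1.567, 0.017]
ft_force: [0.7, -0.5, 0.1]
width: 87.8
```

```bash
python3 -c "
from h import *
go(639,158,134,92)"
```

```text
t 52.175 pos [639.4 152.  143.2] F [ 0.7 -0.5  0.1] w 87.84308653709938 q [ 0.22  0.56  1.61 -0.    0.97 -1.38]
[[ 0.004 -0.024  1.   ]
 [-0.002  1.     0.024]
 [-1.    -0.002  0.004]]
level ry rz [0.23 0.12]
shift [ 0.0092  0.0061 -0.0002] jaw yaw 91.4 turn -0.6
```

Request:
carry_out(
  commands=[
    [0.008,0.005,0,0,0.2,0],
    [0,0,0,0,0,0],
    [0.001,0,0,0,0,0],
    [0.001,0,0,0,0,0],
    [0.001,0,0,0,0,0],
    [0.001,0,0,0,0,0],
    [0.001,0,0,0,0,0],
    [0.001,0,0,0,0,0],
  ],
  grip=0.69,
)

```text
t: 53.18
ee_pos: [641.6, 157.6, 132.6]
orientation: [-0.019, 1.564, 0.018]
ft_force: [0.0, -0.6, -0.1]
width: 27.7
```

```bash
python3 -c "
from h import *
go(639,158,134,92)"
```

```text
t 53.175 pos [641.6 157.6 132.6] F [ 0.  -0.6 -0.1] w 27.6789252223802 q [ 0.22  0.58  1.61 -0.    0.95 -1.37]
[[ 0.007 -0.024  1.   ]
 [-0.001  1.     0.024]
 [-1.    -0.001  0.007]]
level ry rz [0.37 0.05]
shift [-0.0014  0.0004 -0.0026] jaw yaw 91.4 turn -0.6
```

Request:
carry_out(
  commands=[
    [0,-0.0145,-0.002,9.2,0,0],
    [0,-0.0145,-0.0012,9.2,0,0],
    [0,-0.0145,-0.0012,9.2,0,0],
  ],
)

```text
t: 53.55
ee_pos: [632.5, 116.6, 132.6]
orientation: [0.371, 1.53, -0.366]
ft_force: [0.6, 2.1, -0.3]
width: 27.2
```

```bash
cat >> h.py <<'E'
def arc():
    o,R=st(); d=np.array(o["ee_pos"])[:2]-[549.5,153.5]; th=np.degrees(np.arctan2(d[1],d[0]))
    print("radius",np.hypot(*d).round(1),"dir",th.round(1),"left",(th+89.4).round(1),"jaw-90",(np.degrees(np.arctan2(R[1,1],R[0,1]))-90).round(1))
E
python3 -c "
from h import *
arc()"
```

```text
t 53.55 pos [632.5 116.6 132.6] F [ 0.6  2.1 -0.3] w 27.18833042922669 q [ 0.16  0.55  1.65 -0.    0.93 -0.94]
[[ 0.01   0.453  0.891]
 [ 0.001  0.891 -0.454]
 [-1.     0.006  0.008]]
radius 90.8 dir -24.0 left 65.4 jaw-90 -27.0
```

Request:
carry_out(
  commands=[
    [0,-0.0148,-0.0012,9.2,0.2,0],
    [0,-0.0148,-0.0012,9.2,0,0],
    [0,-0.0148,-0.0012,9.2,0,0],
    [0,-0.0148,-0.0012,9.2,0,0],
  ],
)

```text
t: 54.05
ee_pos: [592.3, 74.9, 132.5]
orientation: [0.89, 1.376, -0.874]
ft_force: [1.3, 0.4, -1.0]
width: 27.1
```

```bash
python3 -c "
from h import *
arc()"
```

```text
t 54.05 pos [592.3  74.9 132.5] F [ 1.3  0.4 -1. ] w 27.09416095465748 q [ 0.1   0.49  1.76  0.    0.87 -0.33]
[[ 0.012  0.907  0.421]
 [ 0.005  0.421 -0.907]
 [-1.     0.013  0.001]]
radius 89.4 dir -61.4 left 28.0 jaw-90 -65.1
```

Request:
carry_out(
  commands=[
    [0,-0.0145,-0.0008,9,0,0],
    [0,-0.0145,-0.0008,9,0,0],
    [0,-0.012,0,4,0,0],
    [0,0,0,0,0,0],
  ],
)

```text
t: 54.55
ee_pos: [552.8, 64.1, 132.5]
orientation: [1.193, 1.218, -1.169]
ft_force: [-0.1, -0.2, 1.2]
width: 26.8
```

```bash
python3 -c "
from h import *
arc()"
```

```text
t 54.55 pos [552.8  64.1 132.5] F [-0.1 -0.2  1.2] w 26.847097931728833 q [0.09 0.44 1.86 0.   0.83 0.05]
[[ 0.016  0.999  0.037]
 [ 0.005  0.036 -0.999]
 [-1.     0.016 -0.004]]
radius 89.5 dir -87.9 left 1.5 jaw-90 -87.9
```

Request:
carry_out(
  commands=[
    [0,-0.003,0,0,0,0],
    [0,-0.002,0,0,0,0],
  ],
)

```text
t: 54.8
ee_pos: [548.5, 64.1, 132.6]
orientation: [1.191, 1.218, -1.166]
ft_force: [0.2, 0.8, 0.2]
width: 27.1
```

Request:
carry_out(
  commands=[
    [0,-0.002,0,0,0,0],
  ],
)

```text
t: 54.92
ee_pos: [547.3, 64.1, 132.6]
orientation: [1.192, 1.217, -1.164]
ft_force: [6.5, 0.1, -4.7]
width: 27.3
```

Request:
carry_out(
  commands=[
    [0,-0.002,0,0,0,0],
  ],
)

```text
t: 55.05
ee_pos: [547.4, 64.1, 132.8]
orientation: [1.194, 1.214, -1.161]
ft_force: [9.7, -0.9, -7.1]
width: 27.7
```

Bar is at its stop (10 N). Open, lift, and head to the pin.

Request:
carry_out(
  commands=[
    [0,0.001,0,0,0,0],
    [0,0,0,0,0,0],
  ],
  grip=0.5,
)

```text
t: 55.3
ee_pos: [548.3, 64.2, 132.7]
orientation: [1.193, 1.215, -1.161]
ft_force: [0.2, 0.6, -0.6]
width: 42.6
```

Request:
carry_out(
  commands=[
    [-0.03,0,0,0,0,0],
    [-0.04,0,0,-9.6,0,0],
    [-0.04,0,0,-9.6,0,0],
    [-0.01,0,0,-9.6,0,0],
    [0,0,0,-9.6,0,0],
    [0,0,0,-9.6,0,0],
    [0,0,0,-9.6,0,0],
    [0,0,0,-9.6,0,0],
  ],
  grip=0.2,
)

```text
t: 56.3
ee_pos: [542.9, 63.7, 256.2]
orientation: [0.255, 1.541, -0.244]
ft_force: [-0.2, 0.1, -0.0]
width: 70.1
```

```bash
python3 -c "
from h import *
go(425.4,111,230,69.4)"
```

```text
t 56.3 pos [542.9  63.7 256.2] F [-0.2  0.1 -0. ] w 70.10286080715144 q [ 0.09  0.26  1.78  0.    1.08 -1.16]
[[ 0.017  0.313  0.95 ]
 [ 0.005  0.95  -0.313]
 [-1.     0.01   0.014]]
level ry rz [ 0.82 -0.56]
shift [ 0.0245  0.0079 -0.1268] jaw yaw 71.8 turn 2.4
```

Request:
carry_out(
  commands=[
    [0.005,0.003,-0.042,0,0.6,-0.5],
    [0.005,0.003,-0.042,0,0,0],
    [0.005,0.001,-0.04,2.4,0,0],
    [0,0,0,0,0,0],
    [0,0,0,0,0,0],
  ],
)

```text
t: 56.92
ee_pos: [423.9, 109.8, 239.8]
orientation: [0.281, 1.55, -0.281]
ft_force: [0.0, -0.7, -0.3]
width: 70.3
```

```bash
python3 -c "
from h import *
go(425.4,111,86,69.4); im=snap('wrist'); p=np.array(im['pixels']); u=proj(im,[[425.4,111,123]])[0]; print(u)
x,y=int(u[0])-90,max(0,int(u[1])-70); print(x,y); cv2.imwrite('pics/w4.png',cv2.resize(p[y:y+140,x:x+180],None,fx=4,fy=4,interpolation=cv2.INTER_CUBIC))
a=np.radians(69.4); Y=np.array([np.cos(a),np.sin(a)]);X=np.array([Y[1],-Y[0]])
c=[np.r_[[425.4,111]+s*20*X+t*13*Y,123] for s,t in((1,1),(1,-1),(-1,-1),(-1,1))]
print(((proj(im,c)-[x,y])*4).round().tolist())"
```

```text
t 56.925 pos [423.9 109.8 239.8] F [ 0.  -0.7 -0.3] w 70.29075937394788 q [ 0.23  0.12  2.01 -0.    1.01 -0.98]
[[ 0.003  0.351  0.936]
 [-0.     0.936 -0.351]
 [-1.     0.     0.003]]
level ry rz [ 0.15 -0.03]
shift [0.1538 0.0016 0.0006] jaw yaw 69.4 turn 0.0
[281.93459778 202.61782448]
191 132
[[422.0, 369.0], [305.0, 369.0], [303.0, 192.0], [425.0, 192.0]]
```

View pics/w4.png

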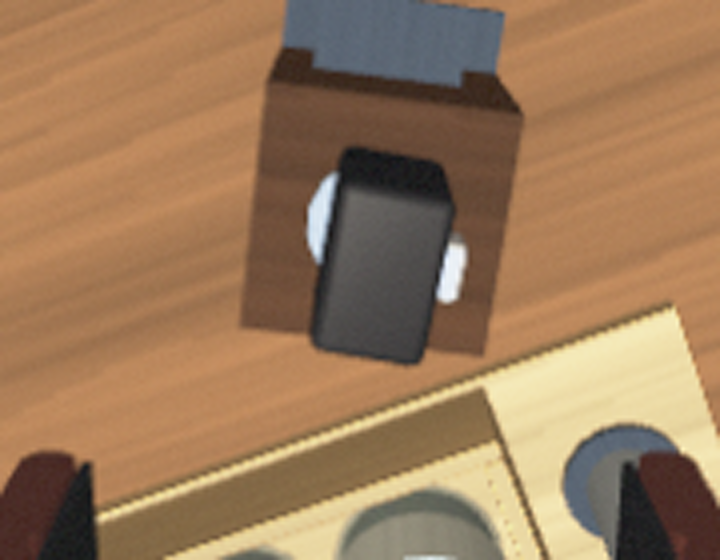

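The handle's corners are at (337,183), (455,203), (424,362), (312,346), which is about 9° off the jaw line. The silver button is on the right, at (452,268).

```bash
python3 -c "
from h import *
im=snap('wrist'); q=(np.array([(337,183),(455,203),(424,362),(312,346)])+.5)/4-.5+[191,132]
P=ray(im,q,123)[:,:2]; c=P.mean(0); print(P.round(1),c.round(1))
l=(P[2]+P[3]-P[0]-P[1]); s=P[1]+P[2]-P[0]-P[3]; print('x ang',np.degrees(np.arctan2(l[1],l[0])),'y ang',np.degrees(np.arctan2(s[1],s[0])))
T=(np.array([(268,82),(522,117),(484,355),(241,326)])+.5)/4-.5+[191,132]; B=ray(im,T,75)[:,:2]; print('block',B.round(1),B.mean(0).round(1))
go(*c,86,60.7)"
```

```text
[[402.2 113.1]
 [415.1 135.1]
 [446.6 116.7]
 [434.5  94.9]] [424.6 115. ]
x ang -29.760407232126664 y ang 60.18336114936051
block [[382.6 101.9]
 [412.4 156.9]
 [467.8 128.1]
 [438.3  72.2]] [425.3 114.8]
t 57.025 pos [424.1 109.6 239.6] F [0.3 0.  0.4] w 70.1046497638191 q [ 0.23  0.12  2.01 -0.    1.01 -0.98]
[[ 0.002  0.352  0.936]
 [-0.001  0.936 -0.352]
 [-1.     0.     0.002]]
level ry rz [ 0.13 -0.01]
shift [ 0.1536  0.0052 -0.0017] jaw yaw 69.4 turn 8.7
```

Request:
carry_out(
  commands=[
    [0,0.005,-0.001,8.6,0.1,0],
    [0.02,0,0,0,0,0],
    [0.04,0,0,0,0,0],
    [0.03,0,0,0,0,0],
    [0.01,0,0,0,0,0],
    [0,0,0,0,0,0],
  ],
)

```text
t: 57.78
ee_pos: [432.6, 113.8, 138.4]
orientation: [0.408, 1.527, -0.403]
ft_force: [0.3, -0.4, -0.1]
width: 69.9
```

```bash
python3 -c "
from h import *
go(425,115,86,60.8)"
```

```text
t 57.775 pos [432.6 113.8 138.4] F [ 0.3 -0.4 -0.1] w 69.86817764632916 q [ 0.23  0.3   2.08 -0.    0.76 -0.82]
[[ 0.006  0.495  0.869]
 [ 0.001  0.869 -0.495]
 [-1.     0.004  0.005]]
level ry rz [ 0.28 -0.24]
shift [ 0.0524 -0.0029 -0.0074] jaw yaw 60.3 turn -0.5
```

Request:
carry_out(
  commands=[
    [0,-0.003,-0.0075,-0.4,0.2,-0.2],
    [0.012,0,0,0,0,0],
    [0.02,0,0,0,0,0],
    [0.006,0,0,0,0,0],
    [0,0,0,0,0,0],
  ],
)

```text
t: 58.4
ee_pos: [426.7, 115.6, 101.7]
orientation: [0.402, 1.526, -0.397]
ft_force: [0.5, -0.0, -0.7]
width: 70.3
```

```bash
python3 -c "
from h import *
go(425,115,86,60.8)"
```

```text
t 58.4 pos [426.7 115.6 101.7] F [ 0.5 -0.  -0.7] w 70.27276941529709 q [ 0.24  0.36  2.11 -0.    0.66 -0.82]
[[ 0.008  0.488  0.873]
 [ 0.001  0.873 -0.488]
 [-1.     0.005  0.006]]
level ry rz [ 0.34 -0.28]
shift [ 0.0157 -0.0014 -0.0013] jaw yaw 60.8 turn -0.0
```

Request:
carry_out(
  commands=[
    [0.008,-0.0015,-0.0015,0,0.3,-0.3],
    [0.006,0,0,0,0,0],
    [0.001,0,0,0,0,0],
  ],
  grip=0.45,
)

```text
t: 58.78
ee_pos: [425.3, 115.2, 86.6]
orientation: [0.4, 1.532, -0.4]
ft_force: [0.1, 0.1, -0.5]
width: 48.8
```

```bash
python3 -c "
from h import *
go(425,115,85.5,60.8)"
```

```text
t 58.775 pos [425.3 115.2  86.6] F [ 0.1  0.1 -0.5] w 48.841146859897144 q [ 0.24  0.39  2.12 -0.    0.63 -0.82]
[[ 0.002  0.488  0.873]
 [-0.     0.873 -0.488]
 [-1.     0.001  0.002]]
level ry rz [ 0.1  -0.04]
shift [ 0.0011 -0.0004 -0.0002] jaw yaw 60.8 turn -0.0
```

Request:
carry_out(
  commands=[
    [0.001,0,0,0,0,0],
    [0.001,0,0,0,0,0],
    [0.0005,0,0,0,0,0],
    [0.0005,0,0,0,0,0],
    [0.0005,0,0,0,0,0],
  ],
  grip=1,
)

```text
t: 59.4
ee_pos: [425.6, 115.0, 84.6]
orientation: [0.4, 1.531, -0.4]
ft_force: [-1.1, 0.2, 7.8]
width: 26.1
```

Request:
carry_out(
  commands=[
    [0,0,0,0,0,0],
  ],
)

```text
t: 59.52
ee_pos: [425.5, 115.0, 84.7]
orientation: [0.4, 1.531, -0.4]
ft_force: [-0.6, -1.0, -1.8]
width: 25.8
```

Squeezed to 26 mm, so the button is in. Lift.

Request:
carry_out(
  commands=[
    [-0.01,0,0,0,0,0],
    [-0.012,0,0,0,0,0],
    [-0.02,0,0,0,0,0],
  ],
)

```text
t: 59.9
ee_pos: [424.2, 114.7, 127.7]
orientation: [0.399, 1.534, -0.401]
ft_force: [-0.2, 0.4, -1.7]
width: 25.9
```

Request:
carry_out(
  commands=[
    [-0.03,0,0,0,0,0],
    [-0.05,0,0,0,0,0],
    [-0.02,0,0,0,0,0],
    [0,0,0,0,0,0],
    [0,0,0,0,0,0],
  ],
)

```text
t: 60.52
ee_pos: [424.1, 114.7, 234.6]
orientation: [0.4, 1.53, -0.399]
ft_force: [0.1, -0.5, -1.9]
width: 26.3
```

```bash
python3 -c "
from h import *
go(553,-176,230,90)"
```

```text
t 60.525 pos [424.1 114.7 234.6] F [ 0.1 -0.5 -1.9] w 26.29633749147308 q [ 0.24  0.13  2.01 -0.    1.   -0.82]
[[ 0.003  0.488  0.873]
 [-0.     0.873 -0.488]
 [-1.     0.001  0.003]]
level ry rz [ 0.19 -0.07]
shift [ 0.0052 -0.1908  0.2544] jaw yaw 60.8 turn -29.2
```

```bash
python3 -c "
from h import *
go(605,-205,235,60.8)"
```

```text
t 60.525 pos [424.1 114.7 234.6] F [ 0.1 -0.5 -1.9] w 26.29633749147308 q [ 0.24  0.13  2.01 -0.    1.   -0.82]
[[ 0.003  0.488  0.873]
 [-0.     0.873 -0.488]
 [-1.     0.001  0.003]]
level ry rz [ 0.19 -0.07]
shift [ 0.0004 -0.1907  0.3139] jaw yaw 60.8 turn -0.0
```

Request:
carry_out(
  commands=[
    [-0.003,-0.0265,0.0436,0,0,0],
    [-0.003,-0.0265,0.0436,0,0,0],
    [-0.003,-0.0265,0.0436,0,0,0],
    [-0.003,-0.0265,0.0436,0,0,0],
    [-0.003,-0.0265,0.0436,0,0,0],
    [-0.003,-0.0265,0.0436,0,0,0],
    [0,-0.026,0.043,0,0,0],
    [0,0,0,0,0,0],
  ],
)

```text
t: 61.52
ee_pos: [599.7, -203.8, 239.4]
orientation: [0.398, 1.55, -0.399]
ft_force: [-0.2, 0.5, -1.9]
width: 25.6
```

```bash
python3 -c "
from h import *
go(605,-205,235,60.8); im=snap('wrist','w5.png'); p=np.array(im['pixels']); u=proj(im,[[553,-176,134]])[0]; print(u)
x,y=max(0,int(u[0])-90),max(0,int(u[1])-70); print(x,y); cv2.imwrite('pics/w5c.png',cv2.resize(p[y:y+140,x:x+180],None,fx=4,fy=4,interpolation=cv2.INTER_CUBIC))"
```

```text
t 61.525 pos [ 599.7 -203.8  239.4] F [-0.2  0.5 -1.9] w 25.611064431026197 q [-0.35  0.43  1.58 -0.    1.15 -1.41]
[[-0.016  0.485  0.874]
 [ 0.004  0.874 -0.485]
 [-1.    -0.004 -0.015]]
level ry rz [-0.88  0.26]
shift [0.0043 0.0015 0.0053] jaw yaw 61.0 turn 0.2
[282.63023212 141.84957907]
192 71
```

View pics/w5c.png

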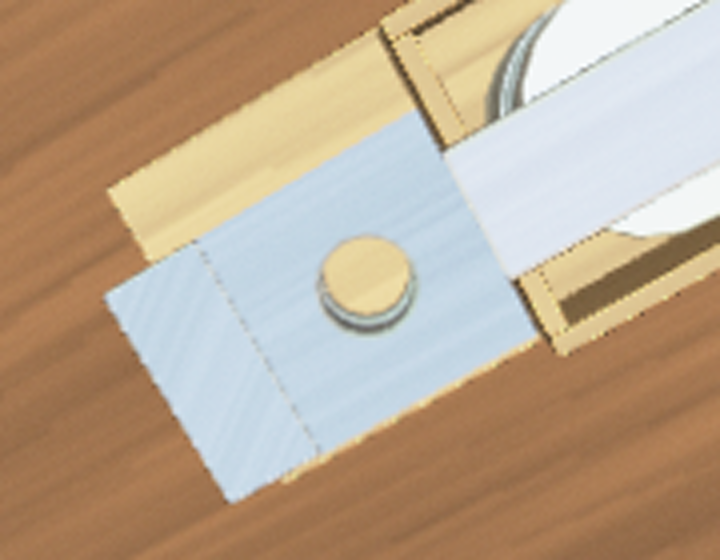

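The hole mouth spans (317–417, 236–333) with daylight right through, so the bar's hole is in line. Now for its position.

```bash
cat >> h.py <<'E'
def hole():
    o=ctrl.get_obs(); im=snap('wrist'); p=np.array(im['pixels']); u=proj(im,[[553,-176,134]])[0]; x,y=int(u[0])-25,int(u[1])-25
    c=cv2.resize(p[y:y+50,x:x+50],None,fx=4,fy=4,interpolation=cv2.INTER_CUBIC).astype(int)
    med=np.median(c.reshape(-1,3),0); m=(np.abs(c-med).sum(2)>60).astype(np.uint8)
    n,l,s,ce=cv2.connectedComponentsWithStats(m); i=min((k for k in range(1,n) if s[k,4]>2000),key=lambda k:np.hypot(*(ce[k]-100)))
    (cx,cy),r,_=cv2.fitEllipse(max(cv2.findContours((l==i).astype(np.uint8),0,2)[0],key=len)); print("box",s[i],"ell",cx,cy,r)
    q=(np.array([cx,cy])+.5)/4-.5+[x,y]; print("hole px",q.round(1),"world",ray(im,q,134)[0].round(1),"TCP",np.round(o["ee_pos"],1))
E
python3 - <<'E'
from h import *
hole(); im=jars()
p=np.array(im['pixels']); q=np.array([(490+.5)/3-.5+195,(203+.5)/3-.5+120]); print(ray(im,q,134))
go(553,-176,235,60.8)
E
```

```text
box [  56   53  103  101 7826] ell 106.61267852783203 103.61006164550781 (99.54475402832031, 99.92188262939453)
hole px [282.3 144.5] world [ 553.4 -175.6  134. ] TCP [ 598.6 -202.2  239. ]
white [257  81  25  25 484] [786.8  31.8] z105 [783.5  31.5]
white [367  81  37 117 529] [ 660.  -249.4] z105 [ 657.9 -247.1]
white [453 108  26 117 505] [ 598.6 -445.9] z105 [ 597.1 -441.7]
white [458 109  28 121 499] [ 589.1 -461.5] z105 [ 587.7 -457.2]
white [100 240  47  11 443] [417.3 377.2] z105 [417.5 373.7]
[[ 553.09840739 -176.08707642  134.        ]]
t 61.675 pos [ 598.1 -200.3  240. ] F [-0.4  0.7 -1.4] w 26.168515367134827 q [-0.34  0.42  1.59 -0.    1.15 -1.41]
[[-0.017  0.483  0.876]
 [ 0.005  0.876 -0.483]
 [-1.    -0.004 -0.017]]
level ry rz [-0.97  0.23]
shift [ 0.0059 -0.0005 -0.0512] jaw yaw 61.1 turn 0.3
```

Request:
carry_out(
  commands=[
    [0.005,0,-0.025,0,-0.9,0.2],
    [0.005,0,-0.022,0,0,0],
    [0.005,0,0,0,0,0],
    [0.003,0,0,0,0,0],
    [0,0,0,0,0,0],
  ],
)

```text
t: 62.3
ee_pos: [554.7, -172.3, 221.1]
orientation: [0.391, 1.538, -0.391]
ft_force: [-0.2, 0.6, -1.2]
width: 26.1
```

```bash
python3 -c "
from h import *
go(553.4,-175.8,205,60.8)"
```

```text
t 62.3 pos [ 554.7 -172.3  221.1] F [-0.2  0.6 -1.2] w 26.06305890425432 q [-0.32  0.36  1.73  0.    1.05 -1.39]
[[-0.002  0.478  0.878]
 [ 0.001  0.878 -0.478]
 [-1.    -0.    -0.003]]
level ry rz [-0.15  0.02]
shift [ 0.0161 -0.0037  0.0006] jaw yaw 61.4 turn 0.6
```

Request:
carry_out(
  commands=[
    [0.006,-0.0037,0.0006,0,-0.1,0],
    [0.007,0,0,0,0,0],
    [0,0,0,0,0,0],
    [0,0,0,0,0,0],
  ],
)

```text
t: 62.8
ee_pos: [554.3, -176.8, 206.9]
orientation: [0.391, 1.536, -0.391]
ft_force: [0.2, 0.1, -1.5]
width: 26.3
```

```bash
python3 -c "
from h import *
go(553.4,-175.8,204,60.8); im=snap('wrist'); p=np.array(im['pixels']); u=proj(im,[[553.4,-175.8,134]])[0]; print(u)
x,y=int(u[0])-90,int(u[1])-80; print(x,y); cv2.imwrite('pics/w6.png',cv2.resize(p[y:y+150,x:x+180],None,fx=4,fy=4,interpolation=cv2.INTER_CUBIC))
print(((proj(im,[[553.4+9.5*np.cos(t),-175.8+9.5*np.sin(t),134] for t in np.radians([61,151,241,331])])-[x,y])*4).round().tolist())"
```

```text
t 62.8 pos [ 554.3 -176.8  206.9] F [ 0.2  0.1 -1.5] w 26.315131861380085 q [-0.33  0.38  1.74 -0.    1.02 -1.4 ]
[[-0.001  0.479  0.878]
 [-0.     0.878 -0.479]
 [-1.    -0.    -0.   ]]
level ry rz [-0.03  0.02]
shift [ 0.0029  0.0004 -0.0012] jaw yaw 61.4 turn 0.6
[280.67527167 217.3392381 ]
190 137
[[414.0, 322.0], [363.0, 272.0], [311.0, 321.0], [362.0, 369.0]]
```

View pics/w6.png

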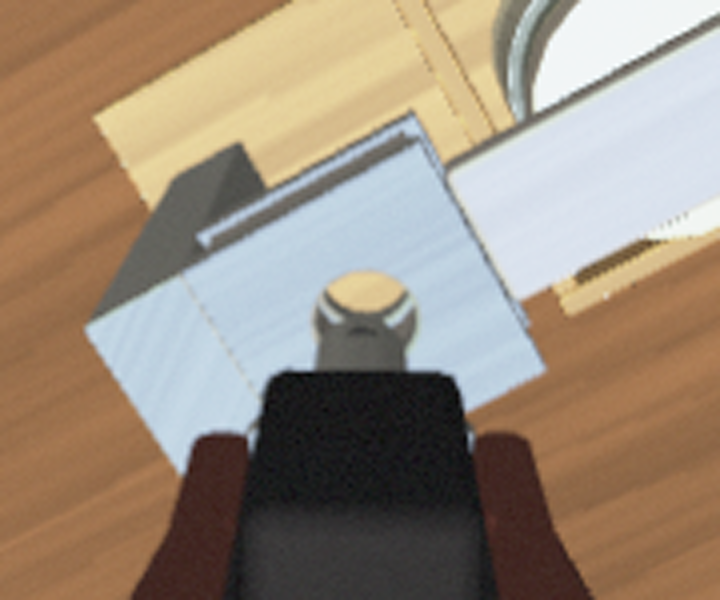

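Tip and hole line up: shank centre at x≈362, hole at x≈365, hole rim top at y≈270 as predicted. I'll lower it gently.

Request:
carry_out(
  commands=[
    [0.004,0.0005,-0.0012,0,0,0],
    [0.004,0,0,0,0,0],
    [0,0,0,0,0,0],
  ],
)

```text
t: 63.22
ee_pos: [553.4, -175.6, 198.5]
orientation: [0.391, 1.535, -0.391]
ft_force: [0.3, -0.4, -1.9]
width: 25.8
```

```bash
python3 -c "
from h import *
go(553.4,-175.8,190,60.8)"
```

```text
t 63.225 pos [ 553.4 -175.6  198.5] F [ 0.3 -0.4 -1.9] w 25.756932311142744 q [-0.33  0.39  1.75 -0.    1.   -1.4 ]
[[-0.     0.479  0.878]
 [-0.     0.878 -0.479]
 [-1.    -0.    -0.   ]]
level ry rz [-0.01  0.02]
shift [ 0.0085 -0.0001  0.0001] jaw yaw 61.4 turn 0.6
```

Request:
carry_out(
  commands=[
    [0.004,0,0,0,0,0],
    [0.004,0,0,0,0,0],
  ],
)

```text
t: 63.48
ee_pos: [553.6, -175.7, 190.4]
orientation: [0.391, 1.535, -0.391]
ft_force: [0.1, 1.0, -2.3]
width: 26.3
```

Request:
carry_out(
  commands=[
    [0.004,0,0,0,0,0],
    [0.004,0,0,0,0,0],
  ],
)

```text
t: 63.72
ee_pos: [553.6, -175.7, 181.7]
orientation: [0.391, 1.535, -0.391]
ft_force: [-0.4, 0.7, -1.3]
width: 26.1
```

In the hole without force. Continuing through the bar.

Request:
carry_out(
  commands=[
    [0.004,0,0,0,0,0],
    [0.004,0,0,0,0,0],
    [0.004,0,0,0,0,0],
  ],
)

```text
t: 64.1
ee_pos: [553.6, -175.7, 168.8]
orientation: [0.391, 1.535, -0.391]
ft_force: [0.7, 0.6, -2.4]
width: 25.7
```

Request:
carry_out(
  commands=[
    [0.004,0,0,0,0,0],
    [0.004,0,0,0,0,0],
    [0.004,0,0,0,0,0],
  ],
)

```text
t: 64.47
ee_pos: [553.6, -175.7, 155.9]
orientation: [0.391, 1.535, -0.391]
ft_force: [0.2, 0.4, -2.0]
width: 26.1
```

Request:
carry_out(
  commands=[
    [0.004,0,0,0,0,0],
    [0.004,0,0,0,0,0],
  ],
)

```text
t: 64.72
ee_pos: [553.6, -175.7, 147.4]
orientation: [0.391, 1.535, -0.391]
ft_force: [0.7, 0.1, -2.3]
width: 25.7
```

Request:
carry_out(
  commands=[
    [0.003,0,0,0,0,0],
  ],
)

```text
t: 64.85
ee_pos: [553.6, -175.7, 144.1]
orientation: [0.391, 1.535, -0.391]
ft_force: [-0.9, -0.2, -1.2]
width: 26.2
```

Request:
carry_out(
  commands=[
    [0.0015,0,0,0,0,0],
  ],
)

```text
t: 64.97
ee_pos: [553.6, -175.7, 143.6]
orientation: [0.391, 1.535, -0.391]
ft_force: [-7.6, 2.5, 21.7]
width: 26.0
```

Request:
carry_out(
  commands=[
    [0.001,0,0,0,0,0],
  ],
)

```text
t: 65.1
ee_pos: [553.6, -175.7, 143.6]
orientation: [0.391, 1.535, -0.391]
ft_force: [-3.7, 1.2, 8.9]
width: 25.9
```

Home at 143.6 mm, as predicted, with contact. Let go, then lift away.

Request:
carry_out(
  commands=[
    [0.0005,0,0,0,0,0],
    [0,0,0,0,0,0],
    [0,0,0,0,0,0],
    [0,0,0,0,0,0],
  ],
  grip=0.3,
)

```text
t: 65.6
ee_pos: [554.4, -175.8, 143.7]
orientation: [0.391, 1.533, -0.391]
ft_force: [-0.7, -0.5, 0.2]
width: 60.4
```

Request:
carry_out(
  commands=[
    [-0.03,0,0,0,0,0],
    [-0.05,0,0,0,0,0],
    [-0.04,0,0,0,0,0],
    [0,0,-0.045,0,0,0],
    [0,0,-0.05,0,0,0],
    [0,0,-0.055,0,0,0],
    [0,0,-0.05,0,0,0],
    [0,0,0,0,0,0],
  ],
)

```text
t: 66.6
ee_pos: [373.5, -78.3, 265.9]
orientation: [0.391, 1.533, -0.392]
ft_force: [1.7, -0.7, 1.2]
width: 61.5
```

```bash
python3 -c "
from h import *
st(); jars(); im=snap('scene'); p=np.array(im['pixels']); u=proj(im,[[553.5,-175.8,140]])[0]; print(u); x,y=int(u[0])-60,int(u[1])-50
a=cv2.resize(p[y:y+100,x:x+133],(798,600),interpolation=cv2.INTER_CUBIC); cv2.imwrite('pics/f1.png',a); cv2.imwrite('pics/f2.png',p)"
```

```text
t 66.6 pos [373.5 -78.3 265.9] F [ 1.7 -0.7  1.2] w 61.546704162026124 q [-0.24 -0.01  2.08 -0.    1.07 -1.31]
[[ 0.002  0.479  0.878]
 [-0.001  0.878 -0.479]
 [-1.    -0.     0.002]]
white [256  79  27  28 594] [787.9  31.7] z105 [784.6  31.4]
white [387 126  29  30 682] [ 671.6 -287.7] z105 [ 669.4 -285. ]
white [100 240  47  11 475] [417.3 376.9] z105 [417.5 373.3]
white [370 280  21 140 721] [ 170.1 -233.4] z105 [ 172.6 -231.2]
white [379 281  19 139 668] [ 170.8 -251.8] z105 [ 173.3 -249.4]
white [316 391  56  26 690] [  51.2 -154.4] z105 [  54.9 -152.9]
[186.17354757 210.93107879]
```

View pics/f2.png

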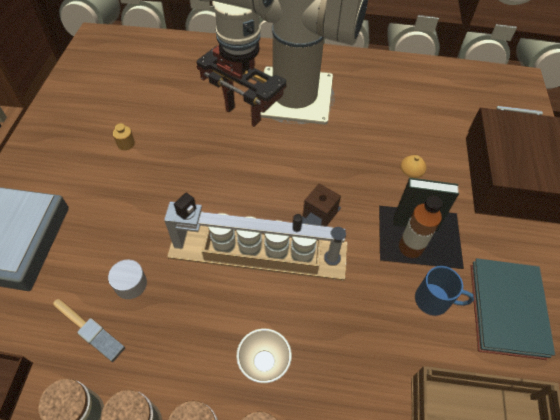

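View pics/f1.png

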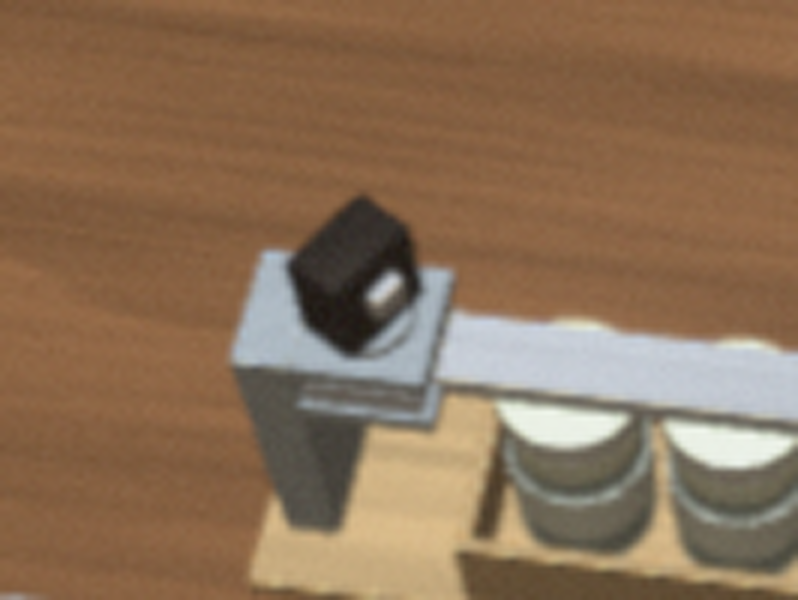

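The scene shows the pin's flange flat on the bracket with the button out at (385,290) in the crop. The bar is over four upright jars, book and bottle stand on the mat, and tin and mug are untouched. Handing in.

```bash
python3 -c "
from h import *
print(ctrl.close_job())"
```

```text
the job is handed in; nothing more can be done
None
```

The delivery tray is made up, and I handed the job in at about 67 s of robot time. I did it in the order asked:

1. **Book and bottle:** both now stand upright on the rubber mat.
2. **Jars:** all four stand upright in the tray.
3. **Bar:** I swung it shut by its knob until it met the stop, which pushed back with about 10 N.
4. **Pin:** the button stayed squeezed in (26 mm across the handle) from the parking block until the pin was home. I pushed the pin home through the bracket and the bar's end, then let go.

**Last checks:**
- The pin came to rest at 143.6 mm tool height, against 143.7 mm expected, and went in without force until the flange met the bracket.
- The last scene picture shows the flange flat on the bracket and the button out again.
- It also shows the bar over the four jars, the book and bottle on the mat, and the tin and mug standing where they were, with the arm clear of everything.
- I did not pull on the pin to test the lock. The balls under the bracket can't be seen in the pictures, so locking is judged from the depth and the button.
- The highest force I read was 46 N vertical at the wrist, while setting the book down. I saw no jar knocked aside during the run.

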